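# Dock the kitting tray on its twin pins and sort the fasteners into it

### The job

Slide the empty grey kitting tray along the bench, without lifting it, so that both holes in its end plate go onto the two pins of the blue docking bracket and the plate sits flush against the bracket. Then put the two black socket screws in the tray's blue-floored compartment and the black T-nut in the yellow-floored one. Leave the coupler, the grease bottle and the hex key where they are, and leave the tray docked.

Things in the scene. Friction and masses are not known exactly. Their poses are not given: they have to be found in the camera images.
- tray: Loose grey open tray flat on the bench, 132 (x) x 136 (y) x 28 mm high, 0.5 to 0.8 kg; slides under a few newtons. Origin: centre of its underside. Nose with the two-hole end plate at +y; closed rear wall at y -68. Two compartments side by side, each 60 (x) x 88 mm (y -64 to +24), parted by a wall at x = 0: blue floor at +x, yellow at -x. Walls 4 mm, floor 3 mm thick.
- end_plate (a point): Middle of the outer face of the tray's upright aluminium end plate (tray frame x 0, y +68, z +18 mm; axes as the tray). Plate 6 mm thick, 36 mm high, with two through holes of 15 mm diameter at x = -45 and +45 mm, 18 mm above the bench. Behind it a gap of 34 mm for the pins.
- cross_wall (a point): Top middle of the tray's cross wall between pin gap and compartments (tray frame x 0, y +26, z +28 mm; axes as the tray); the wall spans y +24 to +28 mm. Fingers let down into the compartments can push the tray along by this wall, or sideways by the side walls, without gripping.
- blue_bin (a point): Centre of the blue compartment's floor (tray frame x +32, y -20, z +3 mm); axes as the tray. The screws belong here.
- yellow_bin (a point): Centre of the yellow compartment's floor (tray frame x -32, y -20, z +3 mm); axes as the tray. The T-nut belongs here.
- dock: Fixed blue angle bracket, 140 mm wide (x), 44 mm high, foot behind (+y). Origin: on the bench below the middle of its front face, which looks to its -y; z up. A docked tray has its axes parallel to these and its origin at x 0, y -68 mm. At the start the tray's nose faces it, 15 to 50 mm short of the pin tips, a little to one side and turned.
- pin_tips (a point): Midway between the tips of the bracket's two level steel pins (dock frame x 0, y -30, z +18 mm; axes as the dock). Pins at x = -45 and +45 mm, 10 mm diameter, 30 mm long, pointing to -y; the last 10 mm taper to 4 mm.
- bolt_m12_b_mid (a point): Mid-height (28.5 mm above its foot) of a black socket-head screw, 57 mm tall, standing upright on its head: head 18 mm diameter and about 12 mm high below, shank 12 mm above (it feels slightly conical to the fingers). 60 g. z along the screw. It may stand or lie in its compartment.
- bolt_m12_c_mid (a point): The same point of a second, identical black socket-head screw.
- t_nut_1_mid (a point): Mid-height (10 mm above the bench) of a black T-nut, 32 (its x) x 28 (its y) x 20 mm high; the upper 10 mm is a ridge 16 mm wide in y. 70 g. z up.
- coupler_1_mid (a point): Mid-height (32.5 mm) of a bystander: silver and brass hydraulic coupler, 25 mm diameter, 65 mm tall, standing upright near the parts. Leave it alone.
- grease_pot: Bystander: small white grease bottle with red cap, 44 mm diameter, 90 mm tall, standing; origin at the centre of its underside. Leave it alone.
- hexkey_8: Bystander: black hex key lying flat, 49 (x) x 164 (y) x 8 mm; origin at the centre of its underside. Leave it alone.
Not all that is in view belongs to the job. There is more than one size of the tray; the job needs the larger.

How it is judged:
On the way:
1. the still empty tray is docked: both pins in its holes, end plate flush on the bracket (x of tray in the frame of dock between -0.005 and 0.005 m and y of tray in the frame of dock between -0.072 and -0.064 m and angle between the y axis of tray and the y axis of dock, either way round below 0.05 rad and height (world z) of tray below 0.005 m and angle between tray's own z axis and vertical below 0.06 rad and horizontal distance between each of bolt_m12_b_mid, bolt_m12_c_mid, t_nut_1_mid and tray above 0.085 m), for 0.2 s.
At the end, for the whole second after the job is handed in: The tray is docked (end plate within 4 mm of the bracket's face, within 5 mm sideways and 0.05 rad of square, flat on the bench), both screws have their middles inside the blue compartment and the T-nut has its middle inside the yellow one, below 45 mm above the tray's underside, all at rest (x of tray in the frame of dock between -0.005 and 0.005 m and y of tray in the frame of dock between -0.072 and -0.064 m and angle between the y axis of tray and the y axis of dock, either way round below 0.05 rad and height (world z) of tray below 0.005 m and angle between tray's own z axis and vertical below 0.06 rad and x of bolt_m12_b_mid in the frame of tray between 0.002 and 0.062 m and y of bolt_m12_b_mid in the frame of tray between -0.064 and 0.024 m and z of each of bolt_m12_b_mid, bolt_m12_c_mid, t_nut_1_mid in the frame of tray below 0.045 m and linear speed of each of bolt_m12_b, bolt_m12_c, t_nut_1, tray below 0.02 m/s and x of bolt_m12_c_mid in the frame of tray between 0.002 and 0.062 m and y of bolt_m12_c_mid in the frame of tray between -0.064 and 0.024 m and x of t_nut_1_mid in the frame of tray between -0.062 and -0.002 m and y of t_nut_1_mid in the frame of tray between -0.064 and 0.024 m); the robot touches nothing.
It fails at once if the tray is lifted off the bench (more than 15 mm) or tipped (more than 0.25 rad) (height (world z) of tray above 0.015 m or angle between tray's own z axis and vertical above 0.25 rad).
It fails at once if the coupler, grease bottle or hex key is moved more than 25 mm (distance of any of coupler_1_mid, grease_pot, hexkey_8 from where it was at the start of the episode above 0.025 m).
It also fails if it takes over 72 s, if anything falls off the work surface, if the arm or the gripper's body presses on something with over 40 N, if the wrist force passes 120 N, or if a joint passes its speed limit or range.

### The arm

A 6-joint arm with a two-finger parallel gripper is mounted at the origin on the work surface; the furniture and walls round the work are solid. World frame = base frame: x ahead of the robot, y to its left, z up, the work surface at z = 0. Lengths are in m, angles in rad, forces in N, time in s.
With the tool pointing down it reaches from about 0.275 to 0.725 m from the base axis. Payload 5.6 kg.
Tool frame: the origin (TCP) lies between the finger pads; the fingertips stand 25 mm ahead of it and the grasp point (between the pads) lies 6 mm ahead of it; z points along the fingers, y is the line along which they close (so a half turn about z gives the same grasp; the last joint's range is limited). The gripper opens to 85 mm and grips with 20 to 120 N. Pads are 22 mm wide; open, the fingers measure 114 mm over their backs; the gripper's body (76 mm by 85 mm) begins 54 mm behind the grasp point. The pads swing forward as they close: fully open they stand 13 mm farther back than shut.
Start: joints at [1.496, 0.255, 0.108, 0, -1.424, -0.285], TCP at [0.194, 0.515, 0.227] pointing down, gripper open.
Joint ranges: [-2.95, 2.95], [-1.21, 1.97], [-1.09, 1.5], [-2.87, 1.71], [-2.94, -0.07], [-3.05, 3.05]. Speed limits (rad/s): [2.57, 2.57, 3.14, 3.14, 3.14, 3.14].

### API

Orientations are given as a unit quaternion [x, y, z, w].
In Python, from rig import sensors, imaging, close_job gives the robot as it stands.
- The arm moves only by the tool play_rows, never from a script. Its argument "plan" is a list of rows, each an object with "offset": the shift along the tool's x, y, z as a fraction of full scale, a list of three; "rot": the turn, a rotation vector about the tool's x, y, z as a fraction of full scale, a list of three; "fingers": the opening, from 0 (shut) to 1 (fully open). A call has 1 to 12 rows; each row is the pose to reach, as a shift and turn from the pose commanded when the call began, along the tool's axes at that moment; what a row does not reach only later rows make up. Full scale, the value 1, is 0.75 m for a shift and 0.5 rad for a turn. A row lasts 1/12 s, in which the tool goes at most 41.7 mm and 7.16 degrees, less where a joint would pass 70% of its speed; a pose out of reach is approached as far as the arm can. A call with a number of a shift or a turn outside -1 to 1 is refused whole. A call with a gripper value outside its range is refused whole. The fingers move at their own pace and stop on an object; "newtons" is the grip in N (left out, the last holds). Time passes only in rows, so rows that repeat a pose let the fingers close. It gives the time, the measured TCP pose, the force, the opening and the grip force at its end, in the units of the state.
- sensors.sense(): the state, without advancing time (a new reading comes with each control period).
- imaging.camera(name): name is "scene" or "top" or "wrist"; returns a dict with "frame" (400x640x3 uint8, blue, green, red), "K" (3x3 intrinsics, pixels), "D" ([k1, k2, p1, p2, k3] as OpenCV has them; the pictures are not rectified), "R" (3x3) and "t" (3): a world point X has camera coordinates R X + t. Camera axes: x right, y down, z forward; pixel columns grow to the right and rows downward; lengths in m; the calibration is good to about 2 mm. A picture is of the moment at which its call begins. There is no depth.
- close_job(): hands the job in; it is judged then, once.
The state is a dict: "time_s": time; "q": joint angles; "joint_vel": joint speeds; "tau": joint torques, N m; "eef_pos": TCP position; "ee_rot": TCP orientation; "ft_force": force on the tool from outside, world axes, zero at the start; "moment": the same for the moment, N m; "opening": finger opening in m; "gripper_force": force on a finger pad.
Only numpy, scipy, OpenCV 4.12 (cv2) and the standard library are available. Lean on these libraries where they do the work, as an engineer would, in place of code of your own. Each camera call takes 0.05 s, during which the arm holds its last target. There are 200 camera calls.

## Working session

There is one attempt and no reset: what is moved stays moved. The work goes in short steps, Python scripts to look and compute and a tool call to move; the robot and the scene stay as the last step left them, time stands still between calls to the robot, and variables do not carry over. Pictures are saved under pics/ and viewed, at most 10 in all, crops included, and the job is handed in when it is done.

Besides the shell and the picture viewer there is one more tool, called by a JSON object that holds its "fn" and its "kwargs". play_rows: Moves the arm, as the interface text tells. Shift numbers are shares of 0.75 m and turn numbers shares of 0.5 rad, none past 1 either way. Its arguments: {"type":"object","properties":{"plan":{"type":"array"},"newtons":{"type":"number"}},"required":["plan"]}

```bash
mkdir -p pics; ls; cat > h.py <<'E'
from rig import sensors, imaging
import cv2, numpy as np
def shot(n,f):
    c=imaging.camera(n); cv2.imwrite(f'pics/{f}.png',c['frame']); np.savez(f'pics/{f}.npz',**{k:np.array(c[k]) for k in ('K','D','R','t')}); return c
def ray(c,px):
    u=cv2.undistortPoints(np.array(px,float).reshape(-1,1,2),np.array(c['K']),np.array(c['D'])).reshape(-1,2)
    d=np.c_[u,np.ones(len(u))]@np.array(c['R']); o=-np.array(c['R']).T@np.array(c['t']); return o,d
def atz(c,px,z):
    o,d=ray(c,px); return o+d*((np.broadcast_to(z,len(d))-o[2])/d[:,2])[:,None]
def proj(c,X):
    return cv2.projectPoints(np.array(X,float).reshape(-1,1,3),cv2.Rodrigues(np.array(c['R']))[0],np.array(c['t'],float),np.array(c['K']),np.array(c['D']))[0].reshape(-1,2)
E
python3 - <<'E'
from h import *
a=shot('top','top1');b=shot('scene','sc1')
for c in (a,b): print(np.round(-np.array(c['R']).T@c['t'],3),np.array(c['K'])[0,0])
print(sensors.sense())
E
```

```text
pics
[ 0.218 -0.203  1.216] 483.17653435155734
[-0.115 -0.826  0.877] 464.46229962880705
{'time_s': 0.1, 'q': array([ 1.49560345e+00,  2.55670596e-01,  1.07130912e-01, -4.29327048e-04,
       -1.42387374e+00, -2.84610406e-01]), 'joint_vel': array([-3.62031204e-04,  1.68264315e-04,  2.46665264e-03,  2.79744552e-03,
        5.56417464e-05, -6.15396272e-04]), 'tau': array([-2.64505012e-03, -3.87602520e+01,  2.38474900e+01,  5.37792519e+00,
       -3.77824676e-03,  6.38540570e-06]), 'eef_pos': array([0.19343287, 0.51438864, 0.22619302]), 'ee_rot': array([ 9.83855299e-01, -1.78963827e-01, -1.26654950e-04,  8.26311621e-04]), 'ft_force': array([-0.67567357,  0.19472068, -0.14712716]), 'moment': array([ 0.01555858,  0.01683215, -0.03976591]), 'gripper_force': 0.0, 'opening': 0.08513727611556081}
```

View pics/top1.png

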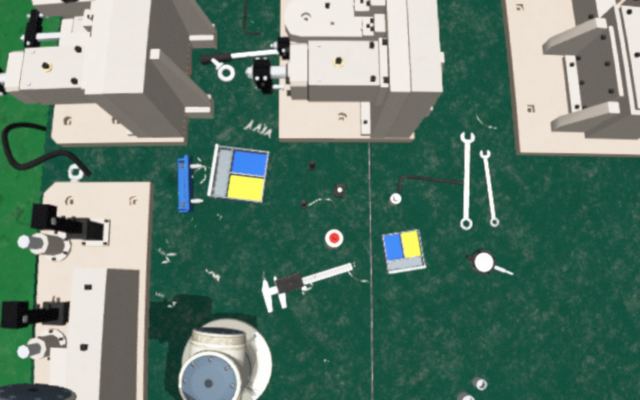

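View pics/sc1.png

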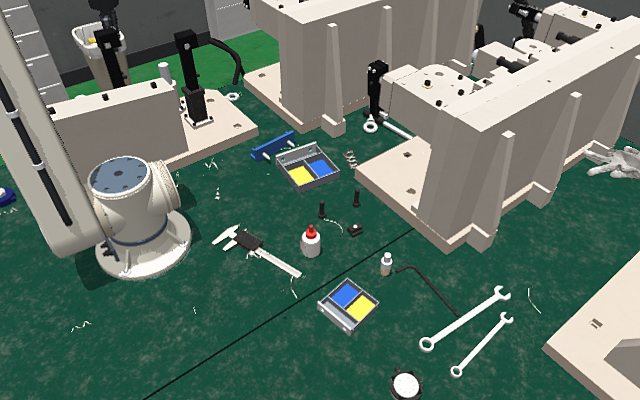

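The scene and top views show these candidates:
- **Trays:** the larger one is at top (238,173), the smaller decoy at (404,251).
- **Dark upright parts:** two screws at scene (321,210) and (357,198), which are top ~(303,205) and (312,167). The T-nut is at scene (356,230), top (340,190).
- **Bystanders:** the coupler is at top (395,199), the grease bottle at (334,238) and the hex key at (430,180).

I choose the larger tray and will check it in a close crop.

```bash
python3 - <<'E'
import cv2,numpy as np
a=cv2.imread('pics/top1.png');b=cv2.imread('pics/sc1.png')
A=cv2.resize(a[135:225,165:365],None,fx=4,fy=4,interpolation=cv2.INTER_CUBIC)
B=cv2.resize(b[125:245,240:400],None,fx=2,fy=2,interpolation=cv2.INTER_CUBIC)
C=np.zeros((600,800,3),np.uint8);C[:360]=A;C[360:600,:320]=B
D=cv2.resize(b[180:240,300:380],None,fx=4,fy=4,interpolation=cv2.INTER_CUBIC);C[360:600,330:650]=D
cv2.imwrite('pics/crop1.png',C)
E
```

```text
(no output)
```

View pics/crop1.png

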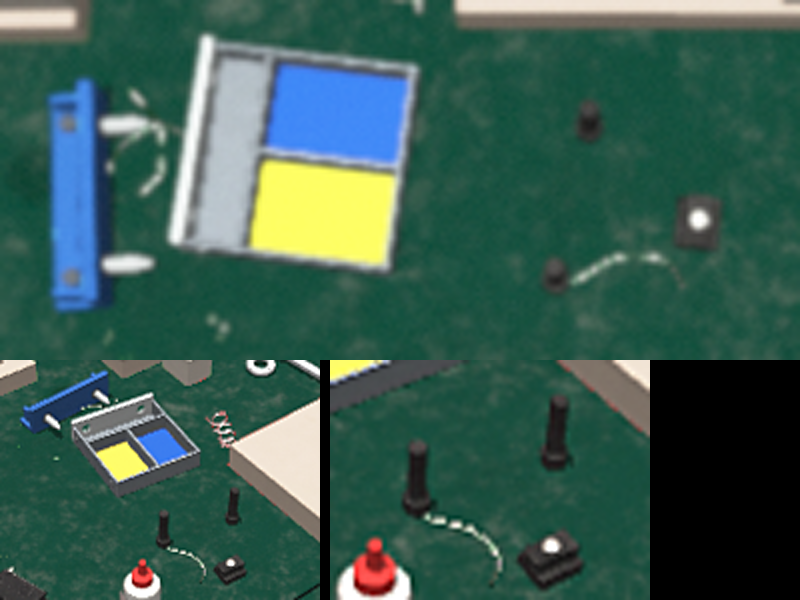

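The larger tray is clear. Its plate runs from crop (207,36) to (178,243) and its rear corners are at (417,67) and (390,268). The pin tips are at (150,125) and (155,263). The screws stand at (590,120) and (555,272), and the T-nut is at (698,222).

```bash
cat > m1.py <<'E'
from h import *
from scipy.optimize import least_squares
T=dict(np.load('pics/top1.npz'));S=dict(np.load('pics/sc1.npz'))
f=lambda p:(np.array(p,float)+.5)/4-.5+[165,135]
g=lambda p:(np.array(p,float)-[330,360]+.5)/4-.5+[300,180]
def fit(c,loc,px,x0):
    loc=np.array(loc)
    def X(p): 
        C,Sn=np.cos(p[2]),np.sin(p[2]); return np.c_[p[0]+C*loc[:,0]-Sn*loc[:,1],p[1]+Sn*loc[:,0]+C*loc[:,1],loc[:,2]]
    r=least_squares(lambda p:(proj(c,X(p))-px).ravel(),x0); return r.x,np.round(r.fun,1)
tr=fit(T,[[.066,-.068,.028],[-.066,-.068,.028],[.066,.068,.036],[-.066,.068,.036],[0,-.066,.028],[0,.024,.028]],f([[417,67],[390,268],[200,36],[170,242],[403,165],[262,153]]),[.3,.2,0])
dk=fit(T,[[.045,-.030,.018],[-.045,-.030,.018],[.07,0,.044],[-.07,0,.044]],f([[151,126],[156,264],[94,80],[102,306]]),[.3,.3,0])
print('tray',np.round(tr[0],4),tr[1]);print('dock',np.round(dk[0],4),dk[1])
print('top bases/tops',atz(T,f([[588,128],[555,279],[590,106],[555,264],[698,222]]),[.004,.004,.057,.057,.02]).round(4))
print('scene',atz(S,g([[555,462],[417,507],[560,398],[417,445],[550,545]]),[.006,.006,.057,.057,.02]).round(4))
E
python3 m1.py; python3 - <<'E'
import numpy as np
from h import *
c=shot('wrist','w0');s=sensors.sense();from scipy.spatial.transform import Rotation as R
Rt=R.from_quat(s['ee_rot']).as_matrix();print(Rt.round(3));o=-np.array(c['R']).T@c['t'];print('cam in tool',Rt.T@(o-s['eef_pos']),Rt.T@np.array(c['R']).T,c['K'][0][0])
E
```

```text
tray [ 0.4705 -0.0248 -0.1145] [-0.  -0.6 -0.   0.4  0.9  0.6  0.6  0.2 -0.7  0.2 -0.8 -0.8]
dock [0.4438 0.097  0.0759] [ 0.   0.1  0.2  0.3 -0.1  0.5 -0.1 -0.9]
top bases/tops [[ 0.4927 -0.2083  0.004 ]
 [ 0.3947 -0.1874  0.004 ]
 [ 0.4945 -0.2093  0.057 ]
 [ 0.3962 -0.188   0.057 ]
 [ 0.4286 -0.2774  0.02  ]]
scene [[ 0.4902 -0.2137  0.006 ]
 [ 0.3927 -0.1916  0.006 ]
 [ 0.4948 -0.2078  0.057 ]
 [ 0.3951 -0.1869  0.057 ]
 [ 0.431  -0.2765  0.02  ]]
[[ 0.936 -0.352 -0.   ]
 [-0.352 -0.936 -0.001]
 [ 0.     0.001 -1.   ]]
cam in tool [ 0.07151155  0.00120559 -0.14826335] [[-8.62018734e-04 -9.58570954e-01 -2.84852563e-01]
 [ 9.99999438e-01 -6.50401349e-04 -8.37494336e-04]
 [ 6.17529254e-04 -2.84853125e-01  9.58570976e-01]] 347.4697969784945
```

```bash
cat >> h.py <<'E'
from scipy.spatial.transform import Rotation as Rot
def goal(p,h,s=None):
    "tool-down goal, tool x at heading h; prints fractions for play_rows"
    s=s or sensors.sense(); R0=Rot.from_quat(s['ee_rot'])
    x=np.array([np.cos(h),np.sin(h),0]);z=np.array([0,0,-1.]);Rg=Rot.from_matrix(np.c_[x,np.cross(z,x),z])
    d=R0.inv().apply(np.array(p)-s['eef_pos']); r=(R0.inv()*Rg).as_rotvec()
    print('offset',(d/.75).round(4).tolist(),'rot',(r/.5).round(3).tolist(),'| mm',(d*1e3).round(1).tolist(),'t',round(s['time_s'],1),'F',s['ft_force'].round(1).tolist(),'pos',s['eef_pos'].round(4).tolist(),'head',round(float(np.arctan2(*R0.as_matrix()[1::-1,0])),4),'open',round(s['opening'],4))
E
python3 -c "
from h import *
goal([.36,.2,.3],-.36-.44);goal([.475,-.05,.2],-.36-.44)"
```

```text
offset [0.3555, 0.3144, -0.0978] rot [0.003, -0.001, 0.88] | mm [266.6, 235.8, -73.3] t 0.1 F [-0.2, -0.4, 0.5] pos [0.1935, 0.5145, 0.2263] head -0.3598 open 0.0855
offset [0.6163, 0.5722, 0.0359] rot [0.003, -0.001, 0.88] | mm [462.2, 429.1, 27.0] t 0.1 F [-0.2, -0.4, 0.5] pos [0.1935, 0.5145, 0.2263] head -0.3598 open 0.0855
```

{"fn": "play_rows", "kwargs": {"plan": [{"offset":[0,0,-0.098],"rot":[0,0,0.2],"fingers":1},{"offset":[0,0,-0.098],"rot":[0,0,0.4],"fingers":1},{"offset":[0.355,0.315,-0.098],"rot":[0,0,0.88],"fingers":1},{"offset":[0.355,0.315,-0.098],"rot":[0,0,0.88],"fingers":1},{"offset":[0.355,0.315,-0.098],"rot":[0,0,0.88],"fingers":1},{"offset":[0.355,0.315,-0.098],"rot":[0,0,0.88],"fingers":1},{"offset":[0.355,0.315,-0.098],"rot":[0,0,0.88],"fingers":1},{"offset":[0.355,0.315,-0.098],"rot":[0,0,0.88],"fingers":1},{"offset":[0.355,0.315,-0.098],"rot":[0,0,0.88],"fingers":1},{"offset":[0.355,0.315,-0.098],"rot":[0,0,0.88],"fingers":1},{"offset":[0.355,0.315,-0.098],"rot":[0,0,0.88],"fingers":1},{"offset":[0.355,0.315,-0.098],"rot":[0,0,0.88],"fingers":1}]}}

```text
time_s: 1.15
eef_pos: [0.3607, 0.1965, 0.3008]
ee_rot: [0.92, -0.391, 0.0, 0.0]
ft_force: [-1.2, -1.1, -0.6]
opening: 0.0854
gripper_force: 0.0
```

```bash
python3 -c "
from h import *
goal([.475,-.04,.22],-1.685)"
```

```text
offset [0.3328, 0.1091, 0.1079] rot [-0.001, -0.001, 1.762] | mm [249.6, 81.8, 80.9] t 1.1 F [-1.2, -1.1, -0.6] pos [0.3607, 0.1965, 0.3008] head -0.804 open 0.0854
```

{"fn": "play_rows", "kwargs": {"plan": [{"offset":[0.333,0.109,0.0],"rot":[0,0,0.9],"fingers":0.6},{"offset":[0.333,0.109,0.0],"rot":[0,0,0.9],"fingers":0.6},{"offset":[0.333,0.109,0.0],"rot":[0,0,0.9],"fingers":0.6},{"offset":[0.333,0.109,0.0],"rot":[0,0,0.9],"fingers":0.6},{"offset":[0.333,0.109,0.0],"rot":[0,0,0.9],"fingers":0.6},{"offset":[0.333,0.109,0.0],"rot":[0,0,0.9],"fingers":0.6},{"offset":[0.333,0.109,0.108],"rot":[0,0,0.9],"fingers":0.6},{"offset":[0.333,0.109,0.108],"rot":[0,0,0.9],"fingers":0.6}]}}

```text
time_s: 1.82
eef_pos: [0.477, -0.0377, 0.2196]
ee_rot: [0.81, -0.586, 0.002, -0.002]
ft_force: [-0.2, 1.2, -1.6]
opening: 0.0513
gripper_force: 0.0
```

{"fn": "play_rows", "kwargs": {"plan": [{"offset":[0,0,0],"rot":[0,0,0.86],"fingers":0.6},{"offset":[0,0,0],"rot":[0,0,0.86],"fingers":0.6},{"offset":[0,0,0],"rot":[0,0,0.86],"fingers":0.6},{"offset":[0,0,0],"rot":[0,0,0.86],"fingers":0.6},{"offset":[0,0,0],"rot":[0,0,0.86],"fingers":0.6},{"offset":[0,0,0],"rot":[0,0,0.86],"fingers":0.6}]}}

```text
time_s: 2.32
eef_pos: [0.475, -0.0359, 0.2193]
ee_rot: [-0.668, 0.744, 0.0, -0.0]
ft_force: [0.1, -0.6, -1.1]
opening: 0.0513
gripper_force: 0.0
```

```bash
python3 -c "
from h import *
goal([.475,-.04,.22],-1.685)
c=shot('wrist','w1')
for n,p in (('tray',(.4705,-.0248,-.1145)),('dock',(.4438,.097,.0759))):
  C,S=np.cos(p[2]),np.sin(p[2]); M=np.array([[C,-S],[S,C]])
  L=[[.066,-.068,.028],[-.066,-.068,.028],[0,-.066,.028],[0,.024,.028],[.066,.068,.036],[-.066,.068,.036]] if n=='tray' else [[.045,-.03,.018],[-.045,-.03,.018],[.07,0,.044],[-.07,0,.044]]
  print(n,[proj(c,np.r_[M@l[:2]+p[:2],l[2]])[0].round(1).tolist() for l in np.array(L)])
"
```

```text
offset [0.0055, -0.0006, -0.001] rot [0.001, 0.0, 0.015] | mm [4.1, -0.5, -0.8] t 2.3 F [0.1, -0.6, -1.1] pos [0.475, -0.0359, 0.2193] head -1.6775 open 0.0513
tray [[256.5, 114.7], [395.6, 115.7], [326.1, 117.4], [325.1, 207.6], [261.2, 249.9], [388.2, 250.7]]
dock [[315.8, 267.4], [396.3, 253.9], [297.7, 307.6], [428.7, 286.4]]
```

View pics/w1.png

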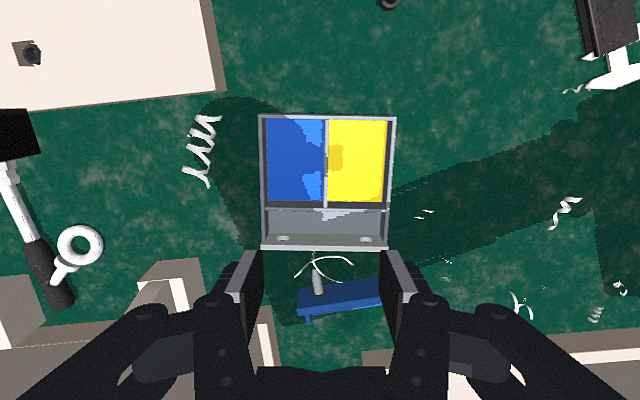

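The wrist view agrees with the estimate to about 1 px: rear corners (258,115) and (396,117), plate corners (262,249) and (389,249), visible pin tip (316,265). I'll descend astride the divider wall.

```bash
python3 -c "
from h import *
goal([.4699,-.0298,.034],-1.685)"
```

```text
offset [-0.0074, 0.0075, 0.2471] rot [0.001, 0.0, 0.015] | mm [-5.6, 5.6, 185.3] t 2.4 F [-0.0, -0.8, 0.6] pos [0.475, -0.0359, 0.2193] head -1.6775 open 0.0511
```

{"fn": "play_rows", "kwargs": {"newtons": 30, "plan": [{"offset":[-0.0074,0.0075,0.05],"rot":[0.001,0,0.015],"fingers":0.6},{"offset":[-0.0074,0.0075,0.1],"rot":[0.001,0,0.015],"fingers":0.6},{"offset":[-0.0074,0.0075,0.15],"rot":[0.001,0,0.015],"fingers":0.6},{"offset":[-0.0074,0.0075,0.2],"rot":[0.001,0,0.015],"fingers":0.6},{"offset":[-0.0074,0.0075,0.23],"rot":[0.001,0,0.015],"fingers":0.6},{"offset":[-0.0074,0.0075,0.247],"rot":[0.001,0,0.015],"fingers":0.6},{"offset":[-0.0074,0.0075,0.247],"rot":[0.001,0,0.015],"fingers":0.6},{"offset":[-0.0074,0.0075,0.247],"rot":[0.001,0,0.015],"fingers":0.6}]}}

```text
time_s: 3.03
eef_pos: [0.47, -0.0301, 0.0342]
ee_rot: [-0.665, 0.747, -0.0, -0.0]
ft_force: [1.1, 0.6, -0.2]
opening: 0.0517
gripper_force: 0.0
```

{"fn": "play_rows", "kwargs": {"newtons": 30, "plan": [{"offset":[0,0,0],"rot":[0,0,0],"fingers":0.3},{"offset":[0,0,0],"rot":[0,0,0],"fingers":0.1},{"offset":[0,0,0],"rot":[0,0,0],"fingers":0},{"offset":[0,0,0],"rot":[0,0,0],"fingers":0},{"offset":[0,0,0],"rot":[0,0,0],"fingers":0},{"offset":[0,0,0],"rot":[0,0,0],"fingers":0},{"offset":[0,0,0],"rot":[0,0,0],"fingers":0},{"offset":[0,0,0],"rot":[0,0,0],"fingers":0}]}}

```text
time_s: 3.7
eef_pos: [0.4701, -0.0301, 0.0343]
ee_rot: [-0.665, 0.747, -0.0, 0.0]
ft_force: [0.0, -0.3, 0.3]
opening: 0.0001
gripper_force: 0.0
```

```bash
python3 -c "
from h import *
# divider grip: tray local (0,-.005); staged pose 35mm before dock, then docked
D=np.array([.4438,.097]);a=.0759;u=np.array([-np.sin(a),np.cos(a)])
for b in (.045,0.0,-.003): 
  p=D-u*(.068+.005+b); print(p.round(4)); goal([*p,.034],-np.pi/2+a)
c=shot('wrist','w2')
"
```

```text
[ 0.4527 -0.0207]
offset [-0.0098, 0.0244, 0.0004] rot [-0.001, -0.0, -0.385] | mm [-7.3, 18.3, 0.3] t 3.7 F [0.0, -0.3, 0.3] pos [0.4701, -0.0301, 0.0343] head -1.6873 open 0.0001
[0.4493 0.0242]
offset [-0.0687, 0.0359, 0.0004] rot [-0.001, -0.0, -0.385] | mm [-51.5, 26.9, 0.3] t 3.7 F [0.0, -0.3, 0.3] pos [0.4701, -0.0301, 0.0343] head -1.6873 open 0.0001
[0.4491 0.0272]
offset [-0.0726, 0.0366, 0.0004] rot [-0.001, -0.0, -0.385] | mm [-54.4, 27.5, 0.3] t 3.7 F [0.0, -0.3, 0.3] pos [0.4701, -0.0301, 0.0343] head -1.6873 open 0.0001
```

The fingers shut to nothing, so I'm looking at why.

View pics/w2.png

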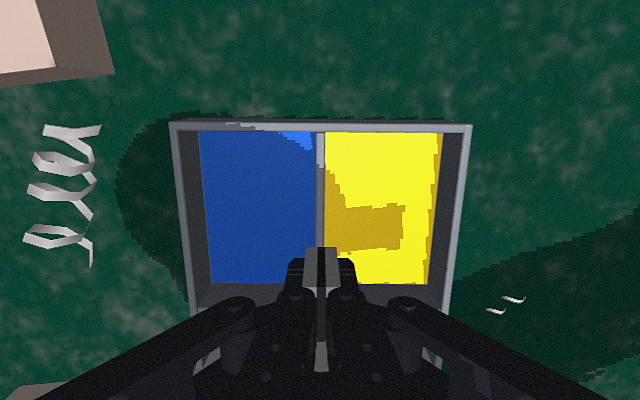

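```bash
python3 -c "
from h import *
c=dict(np.load('pics/w2.npz'));s=sensors.sense();R=Rot.from_quat(s['ee_rot'])
P=lambda l:proj(c,s['eef_pos']+R.apply(l)).round(0).tolist()
for z in (.025,.012,.006):print(z,[P([x,0,z])[0] for x in (-.011,.011)])
T=np.array([.4705,-.0248]);a=-.1145;M=np.array([[np.cos(a),-np.sin(a)],[np.sin(a),np.cos(a)]])
for l in ([.066,-.068,.028],[-.066,-.068,.028],[.062,-.064,.003],[-.062,-.064,.003],[0,-.05,.028],[.062,.024,.003],[-.062,.024,.003]):print(l,proj(c,[*(T+M@l[:2]),l[2]]).round(0).tolist())
f=cv2.imread('pics/w2.png');cv2.imwrite('pics/w2c.png',cv2.resize(f[220:400,200:440],None,fx=3,fy=3,interpolation=cv2.INTER_CUBIC))"
```

```text
0.025 [[319.0, 259.0], [319.0, 221.0]]
0.012 [[319.0, 270.0], [319.0, 230.0]]
0.006 [[319.0, 276.0], [318.0, 234.0]]
[0.066, -0.068, 0.028] [[166.0, 124.0]]
[-0.066, -0.068, 0.028] [[470.0, 123.0]]
[0.062, -0.064, 0.003] [[196.0, 128.0]]
[-0.062, -0.064, 0.003] [[441.0, 128.0]]
[0, -0.05, 0.028] [[318.0, 164.0]]
[0.062, 0.024, 0.003] [[212.0, 283.0]]
[-0.062, 0.024, 0.003] [[426.0, 282.0]]
```

View pics/w2c.png

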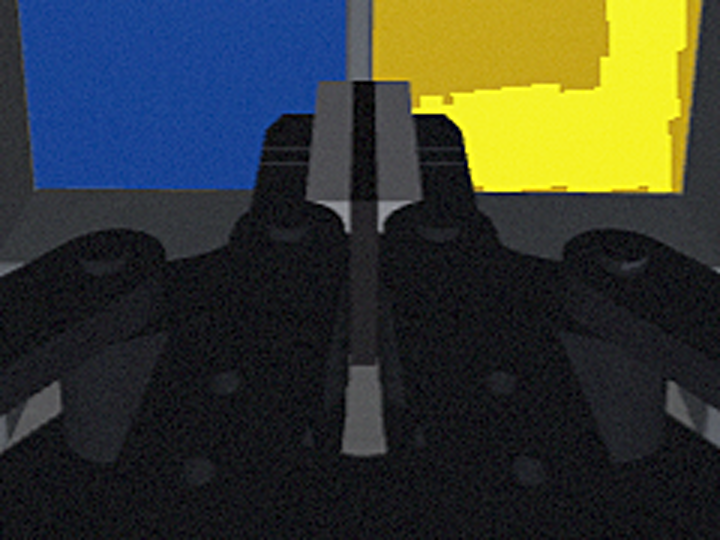

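The shut pads leave a ~4 mm gap that exactly straddles the divider, visible between the pads at crop (365,140). This makes a guide slot: I'll advance to the cross wall and push the tray with it.

{"fn": "play_rows", "kwargs": {"newtons": 40, "plan": [{"offset":[-0.005,0,0],"rot":[0,0,0],"fingers":0},{"offset":[-0.01,0,0],"rot":[0,0,0],"fingers":0},{"offset":[-0.015,0,0],"rot":[0,0,0],"fingers":0},{"offset":[-0.019,0,0],"rot":[0,0,0],"fingers":0},{"offset":[-0.022,0,0],"rot":[0,0,0],"fingers":0},{"offset":[-0.024,0,0],"rot":[0,0,0],"fingers":0},{"offset":[-0.024,0,0],"rot":[0,0,0],"fingers":0}]}}

```text
time_s: 4.33
eef_pos: [0.4722, -0.0118, 0.0342]
ee_rot: [-0.665, 0.747, -0.0, 0.0]
ft_force: [-0.7, 0.1, 0.3]
opening: 0.0001
gripper_force: 0.0
```

```bash
cat > fitw.py <<'E'
from h import *
from m1 import fit
import sys
def trayfit(name,p0):
    "tray pose from wrist view: outer contour of rear/side top rims refined by corner detection near prediction"
    pass
E
python3 -c "
from h import *
D=np.array([.4438,.097]);a=.0759;M=np.array([[np.cos(a),-np.sin(a)],[np.sin(a),np.cos(a)]])
for yt in (-.106,-.068): goal([*(D+M@[0,yt+.013]),.034],-np.pi/2+a)
c=shot('top','t2')
f=cv2.imread('pics/t2.png');cv2.imwrite('pics/t2c.png',cv2.resize(f[130:220,165:315],None,fx=5,fy=5,interpolation=cv2.INTER_CUBIC))"
```

```text
offset [-0.018, 0.0308, 0.0003] rot [-0.001, -0.0, -0.384] | mm [-13.5, 23.1, 0.2] t 4.3 F [-0.7, 0.1, 0.3] pos [0.4722, -0.0118, 0.0342] head -1.6868 open 0.0001
offset [-0.0677, 0.0405, 0.0003] rot [-0.001, -0.0, -0.384] | mm [-50.8, 30.3, 0.2] t 4.3 F [-0.7, 0.1, 0.3] pos [0.4722, -0.0118, 0.0342] head -1.6868 open 0.0001
```

{"fn": "play_rows", "kwargs": {"plan": [{"offset":[-0.001,0.0025,0],"rot":[0,0,-0.035],"fingers":0},{"offset":[-0.002,0.005,0],"rot":[0,0,-0.07],"fingers":0},{"offset":[-0.003,0.008,0],"rot":[0,0,-0.105],"fingers":0},{"offset":[-0.004,0.011,0],"rot":[0,0,-0.14],"fingers":0},{"offset":[-0.006,0.014,0],"rot":[0,0,-0.175],"fingers":0},{"offset":[-0.008,0.017,0],"rot":[0,0,-0.21],"fingers":0},{"offset":[-0.01,0.02,0],"rot":[0,0,-0.25],"fingers":0},{"offset":[-0.012,0.023,0],"rot":[0,0,-0.29],"fingers":0},{"offset":[-0.014,0.026,0],"rot":[0,0,-0.33],"fingers":0},{"offset":[-0.016,0.029,0],"rot":[0,0,-0.36],"fingers":0},{"offset":[-0.018,0.031,0],"rot":[0,0,-0.384],"fingers":0},{"offset":[-0.018,0.031,0],"rot":[0,0,-0.384],"fingers":0}]}}

```text
time_s: 5.38
eef_pos: [0.4504, 0.0042, 0.0342]
ee_rot: [0.734, -0.679, 0.0, -0.0]
ft_force: [-0.1, -0.1, 0.3]
opening: -0.0001
gripper_force: 0.0
```

```bash
python3 -c "
from h import *
c=shot('top','t3');w=shot('wrist','w3')
D=np.array([.4438,.097]);a=.0759;M=np.array([[np.cos(a),-np.sin(a)],[np.sin(a),np.cos(a)]])
goal([*(D+M@[0,-.106+.013]),.034],-np.pi/2+a);print(sensors.sense()['moment'])
A=cv2.resize(c['frame'][130:220,165:325],None,fx=5,fy=5,interpolation=cv2.INTER_CUBIC)[:, :800]
B=np.zeros((600,800,3),np.uint8);B[:450]=A;B[450:600,:240]=cv2.resize(w['frame'],(240,150));cv2.imwrite('pics/t3c.png',B)
cv2.imwrite('pics/t3c.png',B)
print([ (n,proj(c,[*(D+M@np.array(l[:2])),l[2]])[0].round(1).tolist()) for n,l in (('rear+',[.066,-.174,.028]),('rear-',[-.066,-.174,.028]),('nose+',[.066,-.038,.036]),('nose-',[-.066,-.038,.036]))])"
```

```text
offset [-0.0003, -0.0002, 0.0004] rot [-0.001, -0.0, -0.0] | mm [-0.2, -0.2, 0.3] t 5.5 F [0.2, -0.3, -0.1] pos [0.4507, 0.004, 0.0343] head -1.4951 open -0.0001
[-0.0084871   0.01480103  0.02636762]
[('rear+', [257.6, 152.9]), ('rear-', [260.7, 204.4]), ('nose+', [203.7, 156.3]), ('nose-', [205.8, 208.0])]
```

View pics/t3c.png

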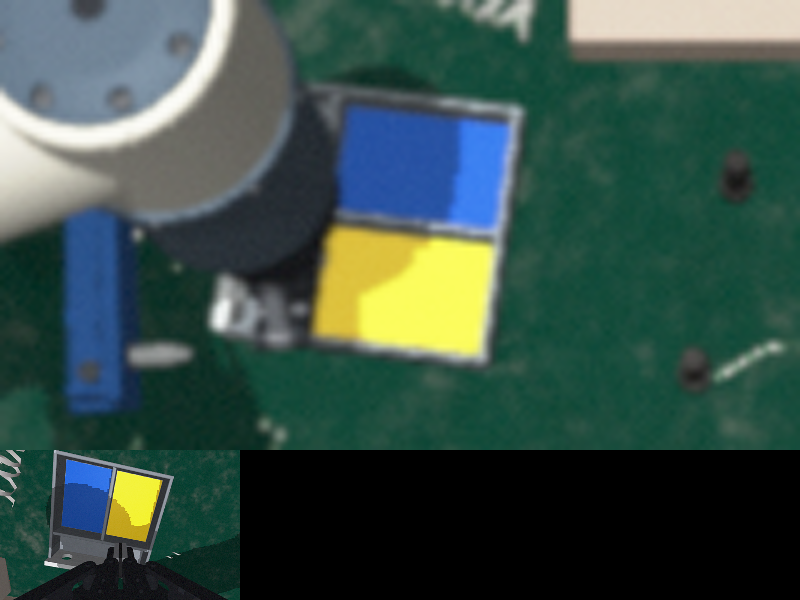

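The tray has not moved; its rear corner is still at (523,105) in the crop. The fingers passed above it, so the tips reach less far than I assumed. I'll work out the real tip depth from the wrist view.

```bash
python3 -c "
from h import *
c=dict(np.load('pics/w3.npz'));s=sensors.sense();R=Rot.from_quat(s['ee_rot'])
print(s['eef_pos'], Rot.from_quat(s['ee_rot']).as_matrix().round(3).tolist())
o=-c['R'].T@c['t'];print('cam tool',R.inv().apply(o-s['eef_pos']).round(4))
for z in (.025,.006,-.01,-.02):print(z,[proj(c,s['eef_pos']+R.apply([x,y,z])).round(0).tolist()[0] for x,y in ((-.011,.01),(.011,.01),(.011,-.01))])
goal([.4364,-.041,.06],-np.pi/2-.1145)
f=cv2.imread('pics/w3.png');cv2.imwrite('pics/w3c.png',f[180:400,160:480])
"
```

```text
[0.45068929 0.00404912 0.03427878] [[0.076, -0.997, 0.001], [-0.997, -0.076, -0.0], [0.0, -0.001, -1.0]]
cam tool [ 0.0731  0.0015 -0.1484]
0.025 [[337.0, 258.0], [337.0, 220.0], [299.0, 220.0]]
0.006 [[338.0, 275.0], [339.0, 234.0], [297.0, 234.0]]
-0.01 [[340.0, 293.0], [341.0, 248.0], [294.0, 248.0]]
-0.02 [[341.0, 305.0], [342.0, 258.0], [293.0, 258.0]]
offset [0.0585, 0.0235, -0.0343] rot [-0.001, -0.0, 0.38] | mm [43.8, 17.6, -25.7] t 5.5 F [0.2, -0.3, -0.1] pos [0.4507, 0.004, 0.0343] head -1.4951 open -0.0001
```

View pics/w3c.png

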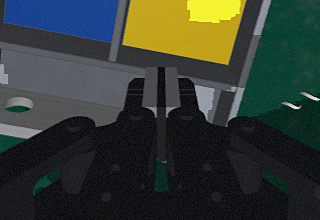

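{"fn": "play_rows", "kwargs": {"plan": [{"offset":[0,0,-0.034],"rot":[0,0,0.1],"fingers":0},{"offset":[0.03,0.012,-0.034],"rot":[0,0,0.25],"fingers":0},{"offset":[0.0585,0.0235,-0.034],"rot":[0,0,0.38],"fingers":0},{"offset":[0.0585,0.0235,0.0],"rot":[0,0,0.38],"fingers":0},{"offset":[0.0585,0.0235,0.02],"rot":[0,0,0.38],"fingers":0},{"offset":[0.0585,0.0235,0.025],"rot":[0,0,0.38],"fingers":0},{"offset":[0.0585,0.0235,0.03],"rot":[0,0,0.38],"fingers":0},{"offset":[0.0585,0.0235,0.03],"rot":[0,0,0.38],"fingers":0}]}}

```text
time_s: 6.15
eef_pos: [0.4365, -0.0411, 0.0116]
ee_rot: [-0.666, 0.746, -0.0, -0.0]
ft_force: [0.2, -0.5, -0.2]
opening: 0.0001
gripper_force: 0.0
```

{"fn": "play_rows", "kwargs": {"plan": [{"offset":[0,0,0.0013],"rot":[0,0,0],"fingers":0},{"offset":[0,0,0.0027],"rot":[0,0,0],"fingers":0},{"offset":[0,0,0.004],"rot":[0,0,0],"fingers":0},{"offset":[0,0,0.004],"rot":[0,0,0],"fingers":0}]}}

```text
time_s: 6.48
eef_pos: [0.4366, -0.041, 0.009]
ee_rot: [-0.666, 0.746, -0.0, 0.0]
ft_force: [-0.3, -0.4, -0.0]
opening: 0.0005
gripper_force: 0.0
```

{"fn": "play_rows", "kwargs": {"plan": [{"offset":[0,0,0.0027],"rot":[0,0,0],"fingers":0},{"offset":[0,0,0.0053],"rot":[0,0,0],"fingers":0},{"offset":[0,0,0.007],"rot":[0,0,0],"fingers":0},{"offset":[0,0,0.008],"rot":[0,0,0],"fingers":0},{"offset":[0,0,0.008],"rot":[0,0,0],"fingers":0}]}}

```text
time_s: 6.9
eef_pos: [0.4362, -0.0412, 0.0025]
ee_rot: [-0.665, 0.746, -0.0, -0.0]
ft_force: [-0.4, 0.1, 0.1]
opening: 0.0003
gripper_force: 0.0
```

{"fn": "play_rows", "kwargs": {"plan": [{"offset":[0,0,0.002],"rot":[0,0,0],"fingers":0},{"offset":[0,0,0.004],"rot":[0,0,0],"fingers":0},{"offset":[0,0,0.004],"rot":[0,0,0],"fingers":0}]}}

```text
time_s: 7.15
eef_pos: [0.4362, -0.0412, -0.0006]
ee_rot: [-0.665, 0.746, -0.0, -0.0]
ft_force: [-0.6, 0.1, -0.5]
opening: -0.0001
gripper_force: 0.0
```

{"fn": "play_rows", "kwargs": {"plan": [{"offset":[0,0,0.002],"rot":[0,0,0],"fingers":0},{"offset":[0,0,0.004],"rot":[0,0,0],"fingers":0},{"offset":[0,0,0.004],"rot":[0,0,0],"fingers":0}]}}

```text
time_s: 7.4
eef_pos: [0.4366, -0.0412, -0.0013]
ee_rot: [-0.666, 0.746, -0.001, 0.0]
ft_force: [-8.5, 2.2, 24.3]
opening: 0.0003
gripper_force: 12.2
```

Contact came at TCP z ≈ -0.001, so the fingertips really sit about 4 mm behind the reported TCP, not 25 mm ahead. I'll use that offset and redo the divider grip.

```bash
python3 -c "
from h import *
goal([.4364,-.041,.045],-1.685);goal([.4699,-.0298,.045],-1.685);goal([.4699,-.0298,.003],-1.685)"
```

```text
offset [-0.0002, 0.0002, -0.0618] rot [-0.002, -0.001, 0.001] | mm [-0.1, 0.1, -46.3] t 7.4 F [-8.5, 2.2, 24.3] pos [0.4366, -0.0412, -0.0013] head -1.6843 open 0.0003
offset [-0.0201, -0.0425, -0.0617] rot [-0.002, -0.001, 0.001] | mm [-15.0, -31.9, -46.3] t 7.4 F [-8.5, 2.2, 24.3] pos [0.4366, -0.0412, -0.0013] head -1.6843 open 0.0003
offset [-0.0201, -0.0425, -0.0057] rot [-0.002, -0.001, 0.001] | mm [-15.1, -31.8, -4.3] t 7.4 F [-8.5, 2.2, 24.3] pos [0.4366, -0.0412, -0.0013] head -1.6843 open 0.0003
```

{"fn": "play_rows", "kwargs": {"newtons": 40, "plan": [{"offset":[0,0,-0.045],"rot":[0,0,0],"fingers":0.0},{"offset":[0,0,-0.064],"rot":[0,0,0],"fingers":0.6},{"offset":[-0.02,-0.0425,-0.064],"rot":[0,0,0],"fingers":0.6},{"offset":[-0.02,-0.0425,-0.064],"rot":[0,0,0],"fingers":0.6},{"offset":[-0.02,-0.0425,-0.064],"rot":[0,0,0],"fingers":0.6},{"offset":[-0.02,-0.0425,-0.03],"rot":[0,0,0],"fingers":0.6},{"offset":[-0.02,-0.0425,-0.01],"rot":[0,0,0],"fingers":0.6},{"offset":[-0.02,-0.0425,-0.009],"rot":[0,0,0],"fingers":0.3},{"offset":[-0.02,-0.0425,-0.009],"rot":[0,0,0],"fingers":0},{"offset":[-0.02,-0.0425,-0.009],"rot":[0,0,0],"fingers":0},{"offset":[-0.02,-0.0425,-0.009],"rot":[0,0,0],"fingers":0},{"offset":[-0.02,-0.0425,-0.009],"rot":[0,0,0],"fingers":0}]}}

```text
time_s: 8.4
eef_pos: [0.4705, -0.0298, 0.0046]
ee_rot: [-0.666, 0.746, -0.001, 0.001]
ft_force: [-0.2, 0.1, 3.2]
opening: 0.0031
gripper_force: 40.4
```

{"fn": "play_rows", "kwargs": {"newtons": 40, "plan": [{"offset":[0,0,0],"rot":[0,0,0],"fingers":0},{"offset":[0,0,0],"rot":[0,0,0],"fingers":0},{"offset":[0,0,0],"rot":[0,0,0],"fingers":0},{"offset":[0,0,0],"rot":[0,0,0],"fingers":0}]}}

```text
time_s: 8.73
eef_pos: [0.4706, -0.0298, 0.0046]
ee_rot: [-0.666, 0.746, -0.001, 0.001]
ft_force: [-1.3, 0.5, 6.5]
opening: 0.0026
gripper_force: 41.0
```

```bash
python3 -c "
from h import *
D=np.array([.4438,.097]);a=.0759;M=np.array([[np.cos(a),-np.sin(a)],[np.sin(a),np.cos(a)]])
s=sensors.sense();t=-.1145;l=np.array([[np.cos(t),np.sin(t)],[-np.sin(t),np.cos(t)]])@(s['eef_pos'][:2]-[.4705,-.0248]);print('tcp in tray',l)
l[0]=0
for yt in (-.106,-.090,-.068): goal([*(D+M@(l+[0,yt])),.003],-np.pi/2+a)"
```

```text
tcp in tray [ 0.00062416 -0.00497148]
offset [-0.0186, 0.0268, 0.002] rot [-0.005, 0.0, -0.38] | mm [-14.0, 20.1, 1.5] t 8.7 F [-1.3, 0.5, 6.5] pos [0.4706, -0.0298, 0.0046] head -1.685 open 0.0026
offset [-0.0396, 0.0308, 0.002] rot [-0.005, 0.0, -0.38] | mm [-29.7, 23.1, 1.5] t 8.7 F [-1.3, 0.5, 6.5] pos [0.4706, -0.0298, 0.0046] head -1.685 open 0.0026
offset [-0.0684, 0.0363, 0.002] rot [-0.005, 0.0, -0.38] | mm [-51.3, 27.2, 1.5] t 8.7 F [-1.3, 0.5, 6.5] pos [0.4706, -0.0298, 0.0046] head -1.685 open 0.0026
```

Gripped the divider (41 N). Sliding to the staging pose, squared up to the bracket.

{"fn": "play_rows", "kwargs": {"plan": [{"offset":[-0.0015,0.002,0],"rot":[0,0,-0.03],"fingers":0},{"offset":[-0.003,0.004,0],"rot":[0,0,-0.065],"fingers":0},{"offset":[-0.0045,0.0065,0],"rot":[0,0,-0.1],"fingers":0},{"offset":[-0.006,0.009,0],"rot":[0,0,-0.135],"fingers":0},{"offset":[-0.008,0.012,0],"rot":[0,0,-0.17],"fingers":0},{"offset":[-0.01,0.015,0],"rot":[0,0,-0.21],"fingers":0},{"offset":[-0.012,0.018,0],"rot":[0,0,-0.25],"fingers":0},{"offset":[-0.014,0.021,0],"rot":[0,0,-0.29],"fingers":0},{"offset":[-0.016,0.024,0],"rot":[0,0,-0.33],"fingers":0},{"offset":[-0.018,0.0265,0],"rot":[0,0,-0.37],"fingers":0},{"offset":[-0.0186,0.0268,0],"rot":[0,0,-0.38],"fingers":0},{"offset":[-0.0186,0.0268,0],"rot":[0,0,-0.38],"fingers":0}]}}

```text
time_s: 9.73
eef_pos: [0.4531, -0.0136, 0.0046]
ee_rot: [0.734, -0.679, 0.002, -0.001]
ft_force: [2.6, -3.2, 6.0]
opening: 0.0029
gripper_force: 40.9
```

```bash
cat > look.py <<'E'
from h import *
import sys
D=np.array([.4438,.097]);a=.0759;M=np.array([[np.cos(a),-np.sin(a)],[np.sin(a),np.cos(a)]])
# intended tray pose in dock frame (0,yt): predicted pixel of features drawn over wrist + top
yt=float(sys.argv[1]);n=sys.argv[2]
w=shot('wrist','w'+n);c=shot('top','t'+n)
for im in (w,c):
    f=im['frame'].copy()
    for l in ([.066,yt-.068,.028],[-.066,yt-.068,.028],[0,yt-.066,.028],[.066,yt+.068,.036],[-.066,yt+.068,.036],[-.045,-.03,.018],[-.07,0,.044],[.045,-.03,.018],[.07,0,.044]):
        p=proj(im,[*(D+M@np.array(l[:2])),l[2]])[0]; cv2.circle(f,tuple(int(round(v*8)) for v in p),8,(0,0,255),1,cv2.LINE_AA,3)
    im['f']=f
B=np.zeros((600,800,3),np.uint8);B[:300,:480]=cv2.resize(w['f'],(480,300),interpolation=cv2.INTER_AREA);B[300:,:]=cv2.resize(c['f'][140:215,165:265],(800,600),interpolation=cv2.INTER_CUBIC)[:300] if 0 else cv2.resize(c['f'][150:213,165:333],(800,300),interpolation=cv2.INTER_CUBIC)
cv2.imwrite(f'pics/look{n}.png',B)
goal([0.4,0,0],-1.495);print(sensors.sense()['gripper_force'])
E
python3 look.py -.106 4
```

```text
offset [-0.0235, 0.0693, 0.0058] rot [-0.008, -0.001, 0.002] | mm [-17.6, 52.0, 4.3] t 9.8 F [2.6, -3.1, 6.2] pos [0.4531, -0.0136, 0.0046] head -1.4938 open 0.0029
40.891592502593994
```

View pics/look4.png

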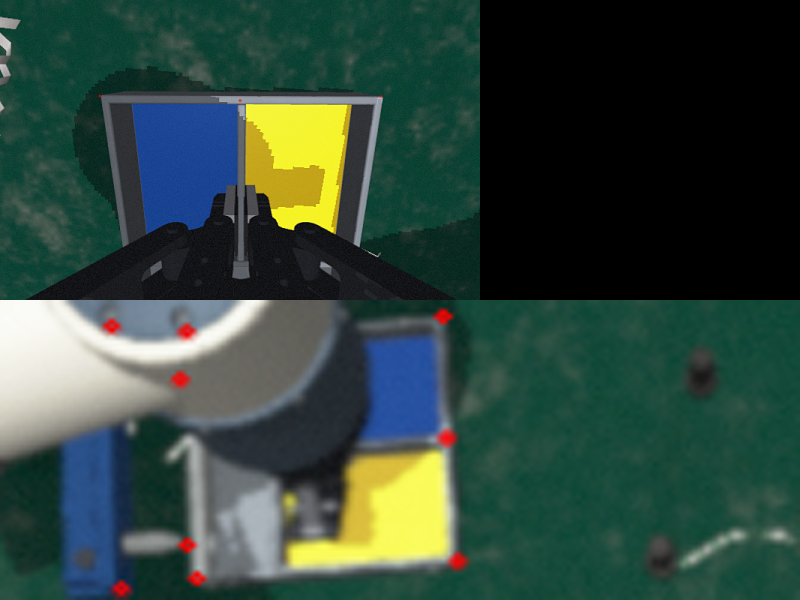

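The tray followed and sits on its predicted marks: pin tip (187,545), nose edge (195,578), rear corner (457,561). Pushing it straight in now.

{"fn": "play_rows", "kwargs": {"plan": [{"offset":[-0.004,0,0],"rot":[0,0,0],"fingers":0},{"offset":[-0.008,0,0],"rot":[0,0,0],"fingers":0},{"offset":[-0.012,0,0],"rot":[0,0,0],"fingers":0},{"offset":[-0.016,0,0],"rot":[0,0,0],"fingers":0},{"offset":[-0.02,0,0],"rot":[0,0,0],"fingers":0},{"offset":[-0.024,0,0],"rot":[0,0,0],"fingers":0},{"offset":[-0.028,0,0],"rot":[0,0,0],"fingers":0},{"offset":[-0.028,0,0],"rot":[0,0,0],"fingers":0}]}}

```text
time_s: 10.5
eef_pos: [0.4505, 0.006, 0.0045]
ee_rot: [0.734, -0.679, 0.002, 0.0]
ft_force: [2.5, -8.7, 8.9]
opening: 0.003
gripper_force: 41.4
```

{"fn": "play_rows", "kwargs": {"plan": [{"offset":[-0.004,0,0],"rot":[0,0,0],"fingers":0},{"offset":[-0.008,0,0],"rot":[0,0,0],"fingers":0},{"offset":[-0.012,0,0],"rot":[0,0,0],"fingers":0},{"offset":[-0.016,0,0],"rot":[0,0,0],"fingers":0},{"offset":[-0.019,0,0],"rot":[0,0,0],"fingers":0},{"offset":[-0.022,0,0],"rot":[0,0,0],"fingers":0},{"offset":[-0.024,0,0],"rot":[0,0,0],"fingers":0},{"offset":[-0.024,0,0],"rot":[0,0,0],"fingers":0}]}}

```text
time_s: 11.17
eef_pos: [0.4497, 0.024, 0.0045]
ee_rot: [0.734, -0.679, 0.002, -0.0]
ft_force: [4.1, -8.8, 7.0]
opening: 0.0027
gripper_force: 41.1
```

{"fn": "play_rows", "kwargs": {"plan": [{"offset":[-0.003,0,0],"rot":[0,0,0],"fingers":0},{"offset":[-0.006,0,0],"rot":[0,0,0],"fingers":0},{"offset":[-0.006,0,0],"rot":[0,0,0],"fingers":0},{"offset":[-0.006,0,0],"rot":[0,0,0],"fingers":0}]}}

```text
time_s: 11.5
eef_pos: [0.4493, 0.0256, 0.0045]
ee_rot: [0.734, -0.679, 0.003, 0.002]
ft_force: [9.1, -23.8, 5.9]
opening: 0.0034
gripper_force: 41.3
```

```bash
python3 look.py -.068 5
```

```text
offset [0.0289, 0.0681, 0.0062] rot [-0.002, -0.014, 0.004] | mm [21.6, 51.1, 4.6] t 11.6 F [9.0, -24.9, 5.0] pos [0.4492, 0.0256, 0.0045] head -1.4929 open 0.003
41.23430907726288
```

The pushing force rose to ~24 N with the tray at its predicted flush position. Releasing, rising, and checking the dock and parts numerically.

{"fn": "play_rows", "kwargs": {"plan": [{"offset":[0.005,0,0],"rot":[0,0,0],"fingers":0},{"offset":[0.005,0,0],"rot":[0,0,0],"fingers":0.25},{"offset":[0.005,0,0],"rot":[0,0,0],"fingers":0.5},{"offset":[0.005,0,0],"rot":[0,0,0],"fingers":0.5},{"offset":[0.005,0,-0.03],"rot":[0,0,0],"fingers":0.5},{"offset":[0.005,0,-0.08],"rot":[0,0,0],"fingers":0.5},{"offset":[0.1,0,-0.13],"rot":[0,0,-0.02],"fingers":0.5},{"offset":[0.25,0,-0.18],"rot":[0,0,-0.05],"fingers":0.5},{"offset":[0.25,0,-0.24],"rot":[0,0,-0.05],"fingers":0.5},{"offset":[0.25,0,-0.24],"rot":[0,0,-0.05],"fingers":0.5},{"offset":[0.25,0,-0.24],"rot":[0,0,-0.05],"fingers":0.5},{"offset":[0.25,0,-0.24],"rot":[0,0,-0.05],"fingers":0.5}]}}

```text
time_s: 12.6
eef_pos: [0.4634, -0.1607, 0.1871]
ee_rot: [0.741, -0.671, 0.003, -0.001]
ft_force: [1.0, -0.5, -0.0]
opening: 0.0429
gripper_force: 0.0
```

```bash
python3 - <<'E'
from h import *
from m1 import fit
w=shot('wrist','w6');c=shot('top','t6')
goal([.44,-.17,.2],-1.5708)
for nm,im in(('top',c),('wrist',w)):
    hsv=cv2.cvtColor(im['frame'],cv2.COLOR_BGR2HSV)
    pts=[];loc=[]
    m=cv2.inRange(hsv,(22,120,60),(35,255,255));n,l,st,ce=cv2.connectedComponentsWithStats(m)
    print(nm,'yellow',[(st[i].tolist(),ce[i].round(1).tolist()) for i in range(1,n) if st[i][4]>60])
    m=cv2.inRange(hsv,(100,120,60),(125,255,255));n,l,st,ce=cv2.connectedComponentsWithStats(m)
    print(nm,'blue',[(st[i].tolist(),ce[i].round(1).tolist()) for i in range(1,n) if st[i][4]>60])
def mk(im):
    f=im['frame'];return f
B=np.zeros((600,800,3),np.uint8)
B[:400,:640]=w['frame'];B[400:600,:]=cv2.resize(c['frame'][145:205,165:405],(800,200),interpolation=cv2.INTER_CUBIC);cv2.imwrite('pics/look6.png',B)
D=np.array([.4438,.097]);a=.0759;M=np.array([[np.cos(a),-np.sin(a)],[np.sin(a),np.cos(a)]])
for im in (c,w): print([proj(im,[*(D+M@(np.array(l[:2])+[0,-.068])),l[2]])[0].round(1).tolist() for l in ([.066,-.068,.028],[-.066,-.068,.028],[.066,.068,.036],[-.066,.068,.036])], 'dock',[proj(im,[*(D+M@np.array(l[:2])),l[2]])[0].round(1).tolist() for l in ([.07,0,.044],[-.07,0,.044])],'parts',[proj(im,p)[0].round(1).tolist() for p in ([.4945,-.2085,.057],[.3955,-.1875,.057],[.4295,-.277,.02])])
E
```

```text
tray [ 0.4705 -0.0248 -0.1145] [-0.  -0.6 -0.   0.4  0.9  0.6  0.6  0.2 -0.7  0.2 -0.8 -0.8]
dock [0.4438 0.097  0.0759] [ 0.   0.1  0.2  0.3 -0.1  0.5 -0.1 -0.9]
top bases/tops [[ 0.4927 -0.2083  0.004 ]
 [ 0.3947 -0.1874  0.004 ]
 [ 0.4945 -0.2093  0.057 ]
 [ 0.3962 -0.188   0.057 ]
 [ 0.4286 -0.2774  0.02  ]]
scene [[ 0.4902 -0.2137  0.006 ]
 [ 0.3927 -0.1916  0.006 ]
 [ 0.4948 -0.2078  0.057 ]
 [ 0.3951 -0.1869  0.057 ]
 [ 0.431  -0.2765  0.02  ]]
offset [0.0122, 0.0317, -0.0206] rot [-0.006, -0.001, 0.196] | mm [9.1, 23.8, -15.5] t 12.7 F [0.4, 0.8, -0.4] pos [0.4628, -0.1586, 0.1846] head -1.4728 open 0.0429
top yellow [([209, 183, 34, 24, 747], [225.4, 194.8]), ([402, 231, 19, 26, 374], [410.8, 243.8])]
top blue [([208, 159, 34, 23, 707], [224.5, 169.9]), ([384, 234, 19, 26, 389], [393.0, 246.5])]
wrist yellow [([320, 306, 56, 57, 2963], [346.8, 333.9])]
wrist blue [([263, 304, 55, 57, 2852], [290.2, 332.7])]
[[242.7, 154.0], [245.5, 205.5], [188.8, 157.5], [190.7, 209.1]] dock [[188.0, 155.1], [190.0, 210.3]] parts [[311.8, 161.1], [303.2, 200.9], [339.0, 189.8]]
[[252.3, 299.2], [383.3, 302.2], [254.9, 412.7], [375.5, 415.5]] dock [[249.8, 419.2], [380.3, 422.1]] parts [[286.9, 128.1], [406.8, 166.6], [374.5, 49.3]]
```

View pics/look6.png

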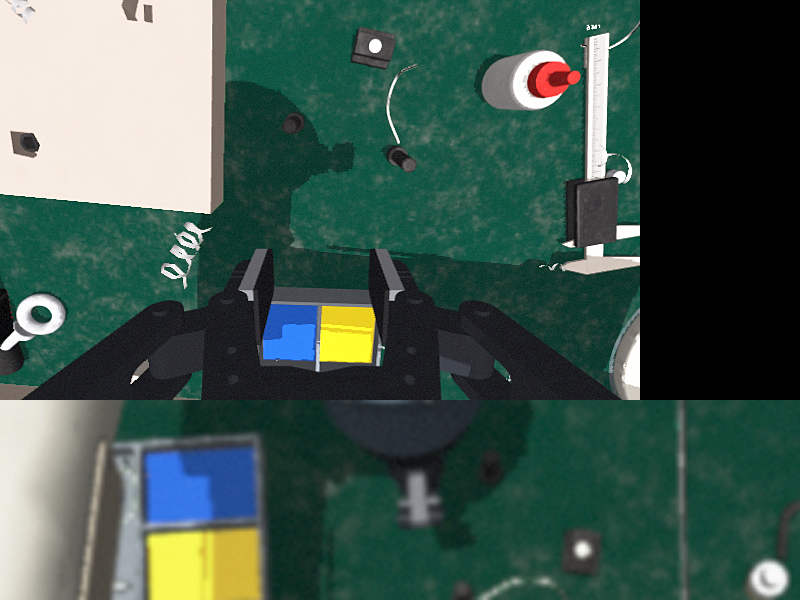

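The tray is close to docked in the views: blue and yellow floors sit side by side against the bracket, and the rear corner is near (262,437) in the strip. The wrist view shows screw B at (292,123), screw C from (393,152) to (406,165), and the T-nut at (375,46). I'm checking all of these numerically.

```bash
cat > blob.py <<'E'
from h import *
def cents(f,lo=60):
    hsv=cv2.cvtColor(f,cv2.COLOR_BGR2HSV);o=[]
    for a,b in (((100,120,lo),(125,255,255)),((22,120,lo),(35,255,255))):
        n,l,st,ce=cv2.connectedComponentsWithStats(cv2.inRange(hsv,a,b))
        c=[(st[i][4],*ce[i]) for i in range(1,n) if st[i][4]>300 and ce[i][0]<300]; o.append(c)
    return o
E
python3 - <<'E'
from blob import *
for n in ('top1','t6'): print(n,cents(cv2.imread(f'pics/{n}.png')))
T=dict(np.load('pics/t6.npz'));W=dict(np.load('pics/w6.npz'));S=dict(np.load('pics/sc1.npz'))
def tri(pts):  # least-squares intersection
    A=[];b=[]
    for c,p in pts:
        o,d=ray(c,[p]);d=d[0]/np.linalg.norm(d[0]);P=np.eye(3)-np.outer(d,d);A.append(P);b.append(P@o)
    return np.linalg.solve(sum(A),sum(b))
# dark blobs in wrist
f=cv2.imread('pics/w6.png');hsv=cv2.cvtColor(f,cv2.COLOR_BGR2HSV)
m=((hsv[...,1]<110)&(hsv[...,2]<75)).astype(np.uint8)*255
n,l,st,ce=cv2.connectedComponentsWithStats(m)
for i in range(1,n):
    if 80<st[i][4]<3000 and st[i][1]<220 and 230<ce[i][0]<460:
        r=cv2.minAreaRect(np.argwhere(l==i)[:,::-1].astype(np.float32));print(st[i].tolist(),ce[i].round(1),[np.round(v,1) for v in r])
print('B base/top',proj(W,[[.492,-.21,.0],[.492,-.21,.057]]).round(1).tolist(),'C',proj(W,[[.395,-.188,0],[.395,-.188,.057]]).round(1).tolist())
E
```

```text
top1 [[(np.int32(709), np.float64(248.66290550070522), np.float64(162.65303244005642)), (np.int32(764), np.float64(184.2931937172775), np.float64(184.25130890052355))], [(np.int32(730), np.float64(244.8986301369863), np.float64(187.1150684931507))]]
t6 [[(np.int32(707), np.float64(224.5063649222065), np.float64(169.93210749646394))], [(np.int32(747), np.float64(225.429718875502), np.float64(194.79518072289156))]]
[351, 27, 41, 43, 277] [368.2  55.8] [array([373. ,  48.4]), array([39.5, 35.2]), np.float64(14.0)]
[372, 30, 23, 25, 125] [382.2  39.7] [array([383.2,  42.4]), array([21.4, 24. ]), np.float64(2.7)]
[282, 112, 23, 23, 381] [293. 123.] [array([292.8, 123.2]), array([19.8, 23.3]), np.float64(45.0)]
[386, 146, 30, 24, 298] [397.3 155.8] [array([398.9, 157.8]), array([28.1, 19.2]), np.float64(47.1)]
[225, 158, 18, 16, 114] [232.7 165.2] [array([232.7, 165.5]), array([17.8, 11.9]), np.float64(60.9)]
B base/top [[295.7, 121.9], [290.2, 126.5]] C [[393.8, 155.2], [407.6, 166.1]]
```

```bash
python3 - <<'E'
from h import *
T=dict(np.load('pics/t6.npz'))
p=atz(T,[[248.66,162.65],[244.90,187.12],[224.51,169.93],[225.43,194.80]],.003)[:,:2]
def pose(b,y): 
    d=b-y; return (b+y)/2,np.arctan2(d[1],d[0]),np.linalg.norm(d)
m0,a0,L0=pose(p[0],p[1]);m1,a1,L1=pose(p[2],p[3])
t0=np.array([.4705,-.0248]);th0=-.1145
R=lambda a:np.array([[np.cos(a),-np.sin(a)],[np.sin(a),np.cos(a)]])
l=R(-th0)@(m0-t0);print('local mid',l,'yaw meas0',a0,L0)
for l_,o in ((l,a0-th0),(np.array([0,-.02]),0)):
    th=a1-o;t=m1-R(th)@l_;D=np.array([.4438,.097]);print('yaw',th,'t',t,'in dock',R(-.0759)@(t-D),'dyaw',th-.0759,L1)
# nut yaw in world
W=dict(np.load('pics/w6.npz'));c=np.deg2rad(14);q=atz(W,[[373,48.4],[373+20*np.cos(c),48.4+20*np.sin(c)]],.01);print('nut',q[0],np.arctan2(*(q[1]-q[0])[1::-1]))
goal([.492,-.209,.06],-1.495);goal([.492,-.209,.011],-1.495)
E
```

```text
local mid [ 0.00281723 -0.01686582] yaw meas0 -0.1287665522918805 0.06462920177236471
yaw 0.0791658791910879 t [0.44774101 0.03051216] in dock [-0.00111192 -0.06659526] dyaw 0.0032658791910879087 0.06505487415800713
yaw 0.06489932689920741 t [0.45058615 0.03387985] in dock [ 0.00198039 -0.063453  ] dyaw -0.011000673100792585 0.06505487415800713
nut [ 0.42963268 -0.27898167  0.01      ] 3.0146878188300166
offset [0.0706, -0.0316, 0.1663] rot [-0.006, -0.001, 0.044] | mm [53.0, -23.7, 124.7] t 12.7 F [0.4, 0.8, -0.4] pos [0.4628, -0.1586, 0.1846] head -1.4728 open 0.0429
offset [0.0706, -0.0314, 0.2316] rot [-0.006, -0.001, 0.044] | mm [52.9, -23.6, 173.7] t 12.7 F [0.4, 0.8, -0.4] pos [0.4628, -0.1586, 0.1846] head -1.4728 open 0.0429
```

The tray is docked, measured at x ≈ ±2 mm, y ≈ -67 mm and yaw ≈ 0. Now screw B.

{"fn": "play_rows", "kwargs": {"newtons": 60, "plan": [{"offset":[0.035,-0.016,0.04],"rot":[-0.006,0,0.044],"fingers":0.4},{"offset":[0.0706,-0.0315,0.08],"rot":[-0.006,0,0.044],"fingers":0.4},{"offset":[0.0706,-0.0315,0.1],"rot":[-0.006,0,0.044],"fingers":0.4},{"offset":[0.0706,-0.0315,0.13],"rot":[-0.006,0,0.044],"fingers":0.4},{"offset":[0.0706,-0.0315,0.16],"rot":[-0.006,0,0.044],"fingers":0.4},{"offset":[0.0706,-0.0315,0.19],"rot":[-0.006,0,0.044],"fingers":0.4},{"offset":[0.0706,-0.0315,0.215],"rot":[-0.006,0,0.044],"fingers":0.4},{"offset":[0.0706,-0.0315,0.2305],"rot":[-0.006,0,0.044],"fingers":0.4},{"offset":[0.0706,-0.0315,0.2305],"rot":[-0.006,0,0.044],"fingers":0.4},{"offset":[0.0706,-0.0315,0.2305],"rot":[-0.006,0,0.044],"fingers":0.4}]}}

```text
time_s: 13.53
eef_pos: [0.4899, -0.2064, 0.0093]
ee_rot: [0.735, -0.678, -0.002, 0.002]
ft_force: [0.9, 0.0, 1.2]
opening: 0.0343
gripper_force: 0.0
```

{"fn": "play_rows", "kwargs": {"newtons": 60, "plan": [{"offset":[0,0,0],"rot":[0,0,0],"fingers":0.2},{"offset":[0,0,0],"rot":[0,0,0],"fingers":0},{"offset":[0,0,0],"rot":[0,0,0],"fingers":0},{"offset":[0,0,0],"rot":[0,0,0],"fingers":0},{"offset":[0,0,0],"rot":[0,0,0],"fingers":0},{"offset":[0,0,0],"rot":[0,0,0],"fingers":0}]}}

```text
time_s: 14.03
eef_pos: [0.4918, -0.2075, 0.0114]
ee_rot: [0.734, -0.679, -0.0, 0.0]
ft_force: [-0.0, 2.2, 5.5]
opening: 0.0131
gripper_force: 59.1
```

```bash
cat > binp.py <<'E'
from h import *
D=np.array([.4438,.097]);a=.0759;M=np.array([[np.cos(a),-np.sin(a)],[np.sin(a),np.cos(a)]])
def tray(l): return D+M@(np.array(l)+[0,-.068])
E
python3 -c "
from binp import *
p=tray([.032,.0]);print(p);goal([*p,.08],-1.495);goal([*p,.016],-1.495);goal([*tray([.032,-.045]),.016],-1.495)"
```

```text
[0.48086412 0.03162224]
offset [-0.319, -0.0105, -0.0915] rot [0.001, -0.001, 0.006] | mm [-239.2, -7.9, -68.6] t 14.0 F [-0.0, 2.2, 5.5] pos [0.4918, -0.2075, 0.0114] head -1.4922 open 0.0131
offset [-0.319, -0.0105, -0.0062] rot [0.001, -0.001, 0.006] | mm [-239.3, -7.9, -4.6] t 14.0 F [-0.0, 2.2, 5.5] pos [0.4918, -0.2075, 0.0114] head -1.4922 open 0.0131
offset [-0.259, -0.0104, -0.0062] rot [0.001, -0.001, 0.006] | mm [-194.3, -7.8, -4.6] t 14.0 F [-0.0, 2.2, 5.5] pos [0.4918, -0.2075, 0.0114] head -1.4922 open 0.0131
```

{"fn": "play_rows", "kwargs": {"plan": [{"offset":[0,0,-0.03],"rot":[0,0,0],"fingers":0},{"offset":[0,0,-0.0915],"rot":[0,0,0],"fingers":0},{"offset":[-0.04,0,-0.0915],"rot":[0,0,0],"fingers":0},{"offset":[-0.09,0,-0.0915],"rot":[0,0,0],"fingers":0},{"offset":[-0.14,-0.005,-0.0915],"rot":[0,0,0],"fingers":0},{"offset":[-0.19,-0.0105,-0.0915],"rot":[0,0,0],"fingers":0},{"offset":[-0.24,-0.0105,-0.0915],"rot":[0,0,0.006],"fingers":0},{"offset":[-0.285,-0.0105,-0.0915],"rot":[0,0,0.006],"fingers":0},{"offset":[-0.31,-0.0105,-0.0915],"rot":[0,0,0.006],"fingers":0},{"offset":[-0.319,-0.0105,-0.0915],"rot":[0,0,0.006],"fingers":0},{"offset":[-0.319,-0.0105,-0.0915],"rot":[0,0,0.006],"fingers":0},{"offset":[-0.319,-0.0105,-0.0915],"rot":[0,0,0.006],"fingers":0}]}}

```text
time_s: 15.03
eef_pos: [0.4801, 0.0311, 0.079]
ee_rot: [0.733, -0.68, -0.001, 0.001]
ft_force: [-0.6, 0.0, -1.6]
opening: 0.013
gripper_force: 58.5
```

```bash
python3 -c "
from binp import *
p=tray([.032,.0]);goal([*p,.016],-1.495)"
```

```text
offset [-0.0007, -0.0013, 0.084] rot [0.006, -0.001, 0.0] | mm [-0.5, -1.0, 63.0] t 15.0 F [-0.6, 0.0, -1.6] pos [0.4801, 0.0311, 0.079] head -1.4949 open 0.013
```

{"fn": "play_rows", "kwargs": {"plan": [{"offset":[-0.0007,-0.0013,0.03],"rot":[0.006,0,0],"fingers":0},{"offset":[-0.0007,-0.0013,0.06],"rot":[0.006,0,0],"fingers":0},{"offset":[-0.0007,-0.0013,0.077],"rot":[0.006,0,0],"fingers":0},{"offset":[-0.0007,-0.0013,0.084],"rot":[0.006,0,0],"fingers":0},{"offset":[-0.0007,-0.0013,0.084],"rot":[0.006,0,0],"fingers":0},{"offset":[-0.0007,-0.0013,0.084],"rot":[0.006,0,0],"fingers":0}]}}

```text
time_s: 15.53
eef_pos: [0.4815, 0.0312, 0.0164]
ee_rot: [0.733, -0.68, 0.0, -0.0]
ft_force: [0.2, -0.4, 0.3]
opening: 0.0132
gripper_force: 58.7
```

{"fn": "play_rows", "kwargs": {"plan": [{"offset":[0,0,0],"rot":[0,0,0],"fingers":0.2},{"offset":[0,0,0],"rot":[0,0,0],"fingers":0.26},{"offset":[0,0,0],"rot":[0,0,0],"fingers":0.26},{"offset":[0,0,-0.02],"rot":[0,0,0],"fingers":0.26},{"offset":[0,0,-0.05],"rot":[0,0,0],"fingers":0.26},{"offset":[0,0,-0.1],"rot":[0,0,0],"fingers":0.26},{"offset":[0,0,-0.14],"rot":[0,0,0],"fingers":0.4},{"offset":[0,0,-0.14],"rot":[0,0,0],"fingers":0.4}]}}

```text
time_s: 16.2
eef_pos: [0.4852, 0.0328, 0.1281]
ee_rot: [0.734, -0.679, 0.004, -0.005]
ft_force: [0.9, -0.6, 0.8]
opening: 0.0344
gripper_force: 0.0
```

```bash
python3 - <<'E'
from binp import *
w=shot('wrist','w7');goal([.395,-.188,.1],-1.495);goal([.395,-.188,.0115],-1.495)
f=w['frame'];hsv=cv2.cvtColor(f,cv2.COLOR_BGR2HSV)
for l,z in (([.032,0],.003),([.032,0],.06),([.002,-.064],.003),([.062,-.064],.003),([.062,.024],.003)): print(l,z,proj(w,[*tray(l),z])[0].round(1))
m=cv2.inRange(hsv,(100,120,60),(125,255,255));n,L,st,ce=cv2.connectedComponentsWithStats(m);print([(st[i].tolist()) for i in range(1,n) if st[i][4]>60])
i=1+np.argmax(st[1:,4]);x,y,ww,h,_=st[i];k=(m[y:y+h,x:x+ww]>0)
for r in cv2.resize(k.astype(np.uint8),(60,30),interpolation=cv2.INTER_AREA): print(''.join('.#'[v] for v in r))
E
```

```text
offset [0.2846, 0.1404, 0.0318] rot [-0.017, 0.003, 0.0] | mm [213.5, 105.3, 23.9] t 16.2 F [-0.6, -0.7, -1.2] pos [0.4836, 0.0328, 0.1251] head -1.4948 open 0.034
offset [0.2848, 0.1414, 0.1498] rot [-0.017, 0.003, 0.0] | mm [213.6, 106.1, 112.4] t 16.2 F [-0.6, -0.7, -1.2] pos [0.4836, 0.0328, 0.1251] head -1.4948 open 0.034
[0.032, 0] 0.003 [326.8 190.4]
[0.032, 0] 0.06 [327.1 212.7]
[0.002, -0.064] 0.003 [366.8 109. ]
[0.062, -0.064] 0.003 [287.8 109. ]
[0.062, 0.024] 0.003 [290.7 218.1]
[[291, 111, 78, 109, 7321], [281, 287, 82, 30, 1555], [407, 289, 52, 20, 601]]
############################################################
############################################################
############################################################
############################################################
############################################################
###########################################################.
###########################################################.
###########################################################.
####################################
[... 605 characters left out ...]
###########################..
.#####################............########################..
.###################................######################..
.###################.................####################...
.###################..................###################...
.####################.................###################...
.######################................##################...
.##########################..............################...
.############################.............##############....
.#############################..............############....
.##############################...............##########....
.###############.################.............##########....
```

Screw B stands in the blue compartment, its head around wrist pixel (325,190). Next, screw C.

{"fn": "play_rows", "kwargs": {"newtons": 60, "plan": [{"offset":[0.04,0.02,0],"rot":[0,0,0],"fingers":0.4},{"offset":[0.09,0.04,0],"rot":[0,0,0],"fingers":0.4},{"offset":[0.14,0.07,0],"rot":[0,0,0],"fingers":0.4},{"offset":[0.19,0.1,0],"rot":[-0.01,0,0],"fingers":0.4},{"offset":[0.24,0.12,0],"rot":[-0.01,0,0],"fingers":0.4},{"offset":[0.275,0.14,0.01],"rot":[-0.01,0,0],"fingers":0.4},{"offset":[0.285,0.141,0.03],"rot":[-0.01,0,0],"fingers":0.4},{"offset":[0.285,0.141,0.032],"rot":[-0.01,0,0],"fingers":0.4},{"offset":[0.285,0.141,0.032],"rot":[-0.01,0,0],"fingers":0.4}]}}

```text
time_s: 17.0
eef_pos: [0.3907, -0.1891, 0.0962]
ee_rot: [0.733, -0.681, -0.003, 0.002]
ft_force: [0.6, 0.4, 0.5]
opening: 0.0343
gripper_force: 0.0
```

```bash
python3 -c "
from binp import *
goal([.395,-.188,.0115],-1.495)"
```

```text
offset [-0.0009, -0.0067, 0.1129] rot [0.014, 0.001, -0.004] | mm [-0.7, -5.0, 84.7] t 17.0 F [0.6, 0.4, 0.5] pos [0.3907, -0.1891, 0.0962] head -1.4969 open 0.0343
```

{"fn": "play_rows", "kwargs": {"plan": [{"offset":[0,0,0],"rot":[0,0,0],"fingers":0.4},{"offset":[0,0,0],"rot":[0,0,0],"fingers":0.4},{"offset":[0,0,0],"rot":[0,0,0],"fingers":0.4}]}}

```text
time_s: 17.25
eef_pos: [0.3925, -0.1883, 0.0978]
ee_rot: [0.734, -0.679, -0.001, 0.001]
ft_force: [-1.4, 1.1, 0.0]
opening: 0.034
gripper_force: 0.0
```

```bash
python3 -c "
from binp import *
goal([.395,-.188,.0115],-1.495)"
```

```text
offset [-0.0002, -0.0037, 0.115] rot [0.007, -0.001, 0.003] | mm [-0.1, -2.8, 86.2] t 17.2 F [-1.4, 1.1, 0.0] pos [0.3925, -0.1883, 0.0978] head -1.4935 open 0.034
```

{"fn": "play_rows", "kwargs": {"newtons": 60, "plan": [{"offset":[0,-0.0037,0.03],"rot":[0.005,0,0],"fingers":0.4},{"offset":[0,-0.0037,0.06],"rot":[0.005,0,0],"fingers":0.4},{"offset":[0,-0.0037,0.09],"rot":[0.005,0,0],"fingers":0.4},{"offset":[0,-0.0037,0.11],"rot":[0.005,0,0],"fingers":0.4},{"offset":[0,-0.0037,0.115],"rot":[0.005,0,0],"fingers":0.4},{"offset":[0,-0.0037,0.115],"rot":[0.005,0,0],"fingers":0.4},{"offset":[0,-0.0037,0.115],"rot":[0.005,0,0],"fingers":0.2},{"offset":[0,-0.0037,0.115],"rot":[0.005,0,0],"fingers":0},{"offset":[0,-0.0037,0.115],"rot":[0.005,0,0],"fingers":0},{"offset":[0,-0.0037,0.115],"rot":[0.005,0,0],"fingers":0},{"offset":[0,-0.0037,0.115],"rot":[0.005,0,0],"fingers":0},{"offset":[0,-0.0037,0.115],"rot":[0.005,0,0],"fingers":0}]}}

```text
time_s: 18.25
eef_pos: [0.3954, -0.189, 0.0123]
ee_rot: [0.733, -0.68, 0.001, -0.0]
ft_force: [-0.5, 3.3, 7.4]
opening: 0.0133
gripper_force: 59.1
```

```bash
python3 -c "
from binp import *
goal([*tray([.032,-.045]),.08],-1.495)"
```

```text
offset [-0.2246, -0.136, -0.0904] rot [-0.002, -0.002, 0.0] | mm [-168.4, -102.0, -67.8] t 18.2 F [-0.5, 3.3, 7.4] pos [0.3954, -0.189, 0.0123] head -1.4949 open 0.0133
```

{"fn": "play_rows", "kwargs": {"plan": [{"offset":[0,0,-0.03],"rot":[0,0,0],"fingers":0},{"offset":[0,0,-0.0904],"rot":[0,0,0],"fingers":0},{"offset":[-0.04,-0.024,-0.0904],"rot":[0,0,0],"fingers":0},{"offset":[-0.08,-0.048,-0.0904],"rot":[0,0,0],"fingers":0},{"offset":[-0.12,-0.073,-0.0904],"rot":[0,0,0],"fingers":0},{"offset":[-0.16,-0.097,-0.0904],"rot":[0,0,0],"fingers":0},{"offset":[-0.2,-0.121,-0.0904],"rot":[0,0,0],"fingers":0},{"offset":[-0.2246,-0.136,-0.0904],"rot":[0,0,0],"fingers":0},{"offset":[-0.2246,-0.136,-0.0904],"rot":[0,0,0],"fingers":0},{"offset":[-0.2246,-0.136,-0.0904],"rot":[0,0,0],"fingers":0},{"offset":[-0.2246,-0.136,-0.0904],"rot":[0,0,0],"fingers":0},{"offset":[-0.2246,-0.136,-0.0904],"rot":[0,0,0],"fingers":0}]}}

```text
time_s: 19.25
eef_pos: [0.4827, -0.0139, 0.0785]
ee_rot: [0.733, -0.68, -0.001, 0.001]
ft_force: [-0.2, -0.4, -0.9]
opening: 0.0133
gripper_force: 58.8
```

```bash
python3 -c "
from binp import *
goal([*tray([.032,-.045]),.0165],-1.495)"
```

```text
offset [-0.0007, -0.0023, 0.0827] rot [0.005, -0.0, -0.002] | mm [-0.5, -1.7, 62.0] t 19.2 F [-0.2, -0.4, -0.9] pos [0.4827, -0.0139, 0.0785] head -1.4962 open 0.0133
```

{"fn": "play_rows", "kwargs": {"plan": [{"offset":[-0.0007,-0.002,0.03],"rot":[0.005,0,0],"fingers":0},{"offset":[-0.0007,-0.002,0.06],"rot":[0.005,0,0],"fingers":0},{"offset":[-0.0007,-0.002,0.076],"rot":[0.005,0,0],"fingers":0},{"offset":[-0.0007,-0.002,0.0827],"rot":[0.005,0,0],"fingers":0},{"offset":[-0.0007,-0.002,0.0827],"rot":[0.005,0,0],"fingers":0},{"offset":[-0.0007,-0.002,0.0827],"rot":[0.005,0,0],"fingers":0}]}}

```text
time_s: 19.75
eef_pos: [0.4848, -0.0131, 0.0169]
ee_rot: [0.733, -0.68, 0.0, -0.0]
ft_force: [0.2, 0.4, -0.5]
opening: 0.0131
gripper_force: 58.8
```

{"fn": "play_rows", "kwargs": {"plan": [{"offset":[0,0,0],"rot":[0,0,0],"fingers":0.2},{"offset":[0,0,0],"rot":[0,0,0],"fingers":0.26},{"offset":[0,0,0],"rot":[0,0,0],"fingers":0.26},{"offset":[0,0,-0.02],"rot":[0,0,0],"fingers":0.26},{"offset":[0,0,-0.05],"rot":[0,0,0],"fingers":0.26},{"offset":[0,0,-0.1],"rot":[0,0,0],"fingers":0.26},{"offset":[0,0,-0.14],"rot":[0,0,0],"fingers":0.6},{"offset":[0,0,-0.14],"rot":[0,0,0],"fingers":0.6},{"offset":[0,0,-0.14],"rot":[0,0,0],"fingers":0.6}]}}

```text
time_s: 20.5
eef_pos: [0.4859, -0.0121, 0.1237]
ee_rot: [0.733, -0.68, 0.002, -0.002]
ft_force: [-0.1, -0.1, -1.0]
opening: 0.0512
gripper_force: 0.0
```

```bash
python3 -c "
from binp import *
shot('wrist','w8');goal([.4296,-.279,.1],-1.698)"
```

```text
offset [0.349, 0.1001, 0.029] rot [-0.004, 0.002, 0.405] | mm [261.8, 75.1, 21.8] t 20.6 F [0.3, -0.1, -0.2] pos [0.4847, -0.0123, 0.1221] head -1.4954 open 0.0511
```

{"fn": "play_rows", "kwargs": {"plan": [{"offset":[0.04,0.012,0],"rot":[0,0,0.07],"fingers":0.65},{"offset":[0.09,0.026,0],"rot":[0,0,0.14],"fingers":0.65},{"offset":[0.14,0.04,0],"rot":[0,0,0.21],"fingers":0.65},{"offset":[0.19,0.055,0],"rot":[0,0,0.28],"fingers":0.65},{"offset":[0.24,0.07,0],"rot":[0,0,0.35],"fingers":0.65},{"offset":[0.29,0.085,0],"rot":[0,0,0.405],"fingers":0.65},{"offset":[0.33,0.095,0.0],"rot":[0,0,0.405],"fingers":0.65},{"offset":[0.347,0.1,0],"rot":[0,0,0.405],"fingers":0.65},{"offset":[0.347,0.1,0.01],"rot":[0,0,0.405],"fingers":0.65},{"offset":[0.347,0.1,0.02],"rot":[0,0,0.405],"fingers":0.65},{"offset":[0.347,0.1,0.02],"rot":[0,0,0.405],"fingers":0.65},{"offset":[0.347,0.1,0.02],"rot":[0,0,0.405],"fingers":0.65}]}}

```text
time_s: 21.55
eef_pos: [0.4288, -0.2765, 0.1053]
ee_rot: [-0.661, 0.75, 0.001, -0.0]
ft_force: [1.2, 0.5, 0.3]
opening: 0.0558
gripper_force: 0.0
```

```bash
python3 - <<'E'
from binp import *
w=shot('wrist','w9');goal([.4295,-.2775,.004],-1.698)
print(proj(w,[[.4295,-.2775,.02]]))
f=w['frame'];hsv=cv2.cvtColor(f,cv2.COLOR_BGR2HSV)
m=((hsv[...,1]<40)&(hsv[...,2]>170)).astype(np.uint8);n,L,st,ce=cv2.connectedComponentsWithStats(m)
for i in range(1,n):
    if st[i][4]>40 and 200<ce[i][0]<440: print('white',st[i].tolist(),ce[i],atz(w,[ce[i]],.02).round(4))
m=((hsv[...,1]<110)&(hsv[...,2]<75)).astype(np.uint8);n,L,st,ce=cv2.connectedComponentsWithStats(m)
for i in range(1,n):
    if 150<st[i][4]<9000 and 200<ce[i][0]<440: 
        r=cv2.minAreaRect(np.argwhere(L==i)[:,::-1].astype(np.float32));print(st[i].tolist(),r)
E
```

```text
offset [0.0011, -0.0005, 0.1359] rot [0.002, 0.0, 0.004] | mm [0.8, -0.4, 101.9] t 21.6 F [-0.1, 0.3, 0.1] pos [0.4293, -0.2767, 0.1059] head -1.6962 open 0.0551
[[317.88955953 205.22162995]]
white [310, 197, 14, 14, 150] [316.73333333 203.74666667] [[ 0.4302 -0.2787  0.02  ]]
white [349, 221, 27, 64, 202] [357.08910891 254.26237624] [[ 0.4058 -0.2364  0.02  ]]
white [220, 294, 12, 10, 72] [227.58333333 297.72222222] [[ 0.5075 -0.2129  0.02  ]]
white [410, 294, 12, 10, 66] [414.01515152 297.74242424] [[ 0.3661 -0.1947  0.02  ]]
[294, 168, 63, 50, 1713] ((325.0, 192.5), (49.0, 62.0), 90.0)
```

{"fn": "play_rows", "kwargs": {"newtons": 60, "plan": [{"offset":[0.0025,-0.0012,0.03],"rot":[0,0,0],"fingers":0.65},{"offset":[0.0025,-0.0012,0.07],"rot":[0,0,0],"fingers":0.65},{"offset":[0.0025,-0.0012,0.11],"rot":[0,0,0],"fingers":0.65},{"offset":[0.0025,-0.0012,0.13],"rot":[0,0,0],"fingers":0.65},{"offset":[0.0025,-0.0012,0.136],"rot":[0,0,0],"fingers":0.65},{"offset":[0.0025,-0.0012,0.136],"rot":[0,0,0],"fingers":0.5},{"offset":[0.0025,-0.0012,0.136],"rot":[0,0,0],"fingers":0.3},{"offset":[0.0025,-0.0012,0.136],"rot":[0,0,0],"fingers":0.2},{"offset":[0.0025,-0.0012,0.136],"rot":[0,0,0],"fingers":0.2},{"offset":[0.0025,-0.0012,0.136],"rot":[0,0,0],"fingers":0.2},{"offset":[0.0025,-0.0012,0.136],"rot":[0,0,0],"fingers":0.2},{"offset":[0.0025,-0.0012,0.136],"rot":[0,0,0],"fingers":0.2}]}}

```text
time_s: 22.6
eef_pos: [0.4313, -0.2799, 0.0059]
ee_rot: [-0.661, 0.75, -0.002, 0.001]
ft_force: [-0.1, 2.3, 7.2]
opening: 0.03
gripper_force: 60.1
```

```bash
python3 -c "
from binp import *
p=tray([-.032,-.022]);print(p);goal([*p,.09],-1.495);goal([*p,.031],-1.495)"
```

```text
[0.41871657 0.00483264]
offset [-0.3744, 0.0642, -0.1125] rot [-0.007, -0.002, -0.405] | mm [-280.8, 48.2, -84.4] t 22.6 F [-0.1, 2.3, 7.2] pos [0.4313, -0.2799, 0.0059] head -1.6974 open 0.03
offset [-0.3745, 0.0645, -0.0339] rot [-0.007, -0.002, -0.405] | mm [-280.9, 48.4, -25.4] t 22.6 F [-0.1, 2.3, 7.2] pos [0.4313, -0.2799, 0.0059] head -1.6974 open 0.03
```

{"fn": "play_rows", "kwargs": {"plan": [{"offset":[0,0,-0.04],"rot":[0,0,0],"fingers":0.2},{"offset":[0,0,-0.09],"rot":[0,0,0],"fingers":0.2},{"offset":[-0.04,0.01,-0.1125],"rot":[0,0,-0.05],"fingers":0.2},{"offset":[-0.09,0.02,-0.1125],"rot":[0,0,-0.12],"fingers":0.2},{"offset":[-0.14,0.03,-0.1125],"rot":[0,0,-0.19],"fingers":0.2},{"offset":[-0.19,0.04,-0.1125],"rot":[0,0,-0.26],"fingers":0.2},{"offset":[-0.24,0.05,-0.1125],"rot":[0,0,-0.33],"fingers":0.2},{"offset":[-0.29,0.06,-0.1125],"rot":[0,0,-0.405],"fingers":0.2},{"offset":[-0.34,0.0642,-0.1125],"rot":[0,0,-0.405],"fingers":0.2},{"offset":[-0.3744,0.0642,-0.1125],"rot":[0,0,-0.405],"fingers":0.2},{"offset":[-0.3744,0.0642,-0.1125],"rot":[0,0,-0.405],"fingers":0.2},{"offset":[-0.3744,0.0642,-0.1125],"rot":[0,0,-0.405],"fingers":0.2}]}}

```text
time_s: 23.6
eef_pos: [0.4179, 0.0061, 0.0891]
ee_rot: [0.734, -0.679, 0.0, -0.0]
ft_force: [0.0, 0.1, -0.7]
opening: 0.03
gripper_force: 59.7
```

{"fn": "play_rows", "kwargs": {"plan": [{"offset":[0,0,0],"rot":[0,0,0],"fingers":0.2},{"offset":[0,0,0],"rot":[0,0,0],"fingers":0.2}]}}

```text
time_s: 23.77
eef_pos: [0.4176, 0.0042, 0.0888]
ee_rot: [0.733, -0.68, 0.0, -0.0]
ft_force: [0.8, 0.1, -0.4]
opening: 0.0304
gripper_force: 59.7
```

```bash
python3 -c "
from binp import *
goal([*tray([-.032,-.022]),.029],-1.495)"
```

```text
offset [-0.0008, -0.0015, 0.0797] rot [-0.0, -0.0, -0.003] | mm [-0.6, -1.1, 59.8] t 23.8 F [0.8, 0.1, -0.4] pos [0.4176, 0.0042, 0.0888] head -1.4965 open 0.0304
```

{"fn": "play_rows", "kwargs": {"plan": [{"offset":[0,-0.0015,0.03],"rot":[0,0,0],"fingers":0.2},{"offset":[0,-0.0015,0.06],"rot":[0,0,0],"fingers":0.2},{"offset":[0,-0.0015,0.076],"rot":[0,0,0],"fingers":0.2},{"offset":[0,-0.0015,0.0797],"rot":[0,0,0],"fingers":0.2},{"offset":[0,-0.0015,0.0797],"rot":[0,0,0],"fingers":0.2},{"offset":[0,-0.0015,0.0797],"rot":[0,0,0],"fingers":0.5},{"offset":[0,-0.0015,0.0797],"rot":[0,0,0],"fingers":0.55},{"offset":[0,-0.0015,0.0797],"rot":[0,0,0],"fingers":0.55},{"offset":[0,-0.0015,0.04],"rot":[0,0,0],"fingers":0.55},{"offset":[0,-0.0015,-0.02],"rot":[0,0,0],"fingers":0.55},{"offset":[0.08,-0.0015,-0.07],"rot":[0,0,0],"fingers":0.55},{"offset":[0.08,-0.0015,-0.07],"rot":[0,0,0],"fingers":0.55}]}}

```text
time_s: 24.77
eef_pos: [0.4252, -0.055, 0.1453]
ee_rot: [0.735, -0.679, 0.002, -0.002]
ft_force: [0.7, -0.2, -0.9]
opening: 0.0472
gripper_force: 0.0
```

{"fn": "play_rows", "kwargs": {"plan": [{"offset":[0.1,0,-0.05],"rot":[0,0,0],"fingers":0.55},{"offset":[0.1,0,-0.05],"rot":[0,0,0],"fingers":0.55},{"offset":[0.1,0,-0.05],"rot":[0,0,0],"fingers":0.55},{"offset":[0.1,0,-0.05],"rot":[0,0,0],"fingers":0.55}]}}

```text
time_s: 25.1
eef_pos: [0.4298, -0.1312, 0.1804]
ee_rot: [0.732, -0.681, 0.001, -0.001]
ft_force: [-0.2, 0.2, -0.7]
opening: 0.0469
gripper_force: 0.0
```

```bash
python3 - <<'E'
from binp import *
c=shot('top','t10');s=shot('scene','s10');w=shot('wrist','w10');goal([.45,-.1,.2],-1.495)
def art(im,name,mapx=None):
    # warp the tray floor region (z=.003) to a 120x168-mm/2 map, classify
    xs=np.arange(-.066,.067,.003);ys=np.arange(.066,-.071,-.004)
    print(name)
    hsv=cv2.cvtColor(im['frame'],cv2.COLOR_BGR2HSV)
    for y in ys:
        r=''
        for x in xs:
            u,v=proj(im,[*tray([x,y]),.003])[0].round().astype(int)
            if not(0<=u<640 and 0<=v<400): r+=' ';continue
            h,S,V=hsv[v,u]; r+='B' if 100<=h<=125 and S>120 else 'Y' if 20<=h<=36 and S>110 else '#' if V<75 and S<120 else 'g' if 60<h<95 and S>90 else '.'
        print(r)
art(s,'scene');art(w,'wrist');art(c,'top')
E
```

```text
offset [-0.0363, -0.0312, -0.0287] rot [0.0, 0.001, 0.0] | mm [-27.2, -23.4, -21.5] t 25.2 F [0.7, 0.6, 0.5] pos [0.4287, -0.1289, 0.1785] head -1.4948 open 0.0469
scene
....#.......................................#
#.........................................###
.........................................####
#...#.....................................###
#...##...#..#.#.#....#.#.##...#..#.#..#.#####
........###################...#######.######.
....#...##.###..#...###..#....##......######.
........##........#.##....#..##.#.....######.
.......###.#....#.##.#....#...#####..#####...
....#.....Y..#.Y.Y#.#.....#.........B####...#
...##..YYYYYYYYYYYYYYY....##.BBBB.BB####B.B.#
#...#..YYYYYYYYYYYYYYYY...##.BBBBBB####BBBBB#
..####.YYYYYYYYYYYYYYYY......BBBBBB####BBBB.#
....##YYYYYYYYYYYYYYYY....#..BBBBY#####BBBB..
#..##..YYYYYYYYYYYYYYY....#..BBBB####.##BBB.#
..###..YYYYYYYYY..YYY.#.......BBY#####BBBBBB#
...##.YYYY#B#B#.....##....#..BB#.####BBBBBBB#
###.#...YB#####....###....#..BBBB###BBBBBBBY#
#..##..#########..#####.......BBBBBBBBBBB..##
...##..##############.....#..BBBBBBBBBBB..###
#..###.###
[... 3209 characters left out ...]
BBBBBBB...
#..YYYY####....###YYYY...BBBBBBBBBBBBBBBBB...
#..YYYY####.....##YYYY...BBBBBBBBBBBBBBBBB...
#..YYYYY###....###YYYY..BBBBBBBBBBBBBBBBBB...
#..YYYYY#########YYYYY..BBBBBBBBBBBBBBBBBB...
#..YYYYY########YYYYYY..BBBBBBBBBBBBBBBBBB...
##.YYYYYYYYYYYYYYYYYYY..BBBBBBBBBBBB##.BBB...
##YYYYYYYYYYYYYYYYYYYY...BBBBBBB######BBBBB..
#.YYYYYYYYYYYYYYYYYYYY...BBBBBB####B#BBBBB...
#.YYYYYYYYYYYYYYYYYYYY...BBBBBB####BBBBBBB...
...YYYYYYYYYYYYYYYYYYY...BBBBBBBBBBBBBBBBB...
...YYYYYYYYYYYYYYYYYYY...BBBBBBBBBBBBBBBBB...
#.....YYYYYYYYYYYYY.....BBBBBBBBBBB..B.BBB...
#............................................
####g#################################.......
ggggggggggggggggggggggggggggggggg#####.......
```

The floor maps show both screws standing in the blue compartment and the T-nut in the yellow one. As a last check, I'm looking along the plate–bracket interface for a gap.

```bash
python3 - <<'E'
from binp import *
for n in ('t10','s10'):
    im=dict(np.load(f'pics/{n}.npz'));f=cv2.imread(f'pics/{n}.png');hsv=cv2.cvtColor(f,cv2.COLOR_BGR2HSV)
    print(n,'cols y from +.02 to -.044 step 2mm')
    for x in (.06,.045,.02,0,-.02,-.045,-.06):
        r=''
        for y in np.arange(.02,-.045,-.002):
            u,v=proj(im,[*(D+M@np.array([x,y])),.036])[0].round().astype(int);h,S,V=hsv[v,u]
            r+='B' if 98<=h<=125 and S>110 else 'g' if 60<h<98 and S>90 else '#' if V<75 else 'W' if V>170 else '.'
        print('%6.3f'%x,r)
E
```

```text
t10 cols y from +.02 to -.044 step 2mm
 0.060 ..................#..............
 0.045 ......BBWWW..........WWWWW.......
 0.020 ...BBBBBWWWWW.....WWWWWWWWWW.....
 0.000 .BBBBBBBWWWWW......WWWWWWWWWW....
-0.020 .BBBBBBBBWWW.....WWWWWWWWWWWWWW..
-0.045 ....BBBBWWWWW.WWWWWWWWWWWW.......
-0.060 ....BBBBWWWWW.....WWWWWWWWWWW....
s10 cols y from +.02 to -.044 step 2mm
 0.060 BBBBBBBBWWWWWW.........g........g
 0.045 BBBBBBBBWWWWWW.............#####.
 0.020 BBBBBBB.WWWWW...................W
 0.000 BBBBBBBBWWWWWW................WWW
-0.020 BBBBBBBBWWWWW................WWW.
-0.045 BBBBBBB.WWWWW.................WWW
-0.060 BBBBBB...WWW.....................
```

The bracket's blue runs straight into the plate with no gap across the full width, so the tray is flush and square. Handing in.

```bash
python3 -c "
from rig import close_job
print(close_job())"
```

```text
the job is handed in; nothing more can be done
None
```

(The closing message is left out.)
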